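# Drift the tooling plate into line on the angle table and lock it

### The arm

A 7-joint arm with a two-finger parallel gripper is mounted at the origin on the work surface. World frame = base frame: x ahead of the robot, y to its left, z up, the work surface at z = 0. Lengths are in m, angles in rad, forces in N, time in s.
With the tool pointing down it reaches from about 0.4 to 0.85 m from the base axis. Payload 10.4 kg.
Tool frame: the origin (TCP) lies at the very end of the fingers, on their centre line; the grasp point (between the pads) lies 19 mm behind it (manip.tcp_to_grasp is the distance from the TCP to the grasp point, in m); x points along the fingers, y is the direction in which the jaws open and shut, and the axes are right-handed (so a half turn about x gives the same grasp; the last joint's range is limited). The gripper opens to 85 mm and grips with 20 to 120 N. Pads are 22 mm wide; open, the fingers measure 114 mm over their backs; the gripper's body (76 mm by 85 mm) begins 54 mm behind the grasp point. The pads swing forward as they close: fully open they stand 13 mm farther back than shut.
Start: joints at [1.325, 0.332, -0.065, 1.46, 0.022, 1.35, -0.088], TCP at [0.138, -0.61, 0.231] pointing down, gripper open.
Joint ranges: [-2.6, 2.6], [-0.5, 2.12], [-1.47, 1.34], [0.16, 2.42], [-1.27, 4.41], [0.06, 2.06], [-2.6, 2.6]. Speed limits (rad/s): [2.22, 2.22, 2.79, 2.79, 3.14, 3.14, 3.14].

### API

Orientations are given as a unit quaternion [x, y, z, w].
In Python, from workcell import manip, cams, hand_in gives the robot as it stands.
- The arm moves only by the shell command python3 -m handwheel 'ROWS' [FORCE]. ROWS is text: rows parted by semicolons, each of 7 numbers parted by spaces: the shift along the tool's x, y, z in mm, then the turn, a rotation vector about the tool's x, y, z in rad, then the finger opening in mm, from 0 to 85.4. A call has 1 to 8 rows; each row shifts and turns the commanded pose from where the row before left it, along the tool's axes as they then stand; what a row does not reach is not made up. A row lasts 1/10 s, in which the tool goes at most 50 mm and 8.59 degrees, less where a joint would pass 70% of its speed; a pose out of reach is approached as far as the arm can. A call with a gripper value outside its range is refused whole. The fingers move at their own pace and stop on an object; FORCE is the grip in N (left out, the last holds). Time passes only in rows, so rows that do not move let the fingers close. It gives the time, the measured TCP pose, the force and the opening at its end, in the units of the state.
- manip.get_obs(): the state, without advancing time (a new reading comes with each control period).
- cams.camera(name): name is "scene" or "top" or "wrist"; returns a dict with "color" (480x640x3 uint8, blue, green, red), "depth" (480x640 float32, m along the optical axis (not along the pixel's ray), 0 where there is no reading), "camera_matrix" (3x3 intrinsics, pixels), "distortion" ([k1, k2, p1, p2, k3] as OpenCV has them; the pictures are not rectified), "origin" and "attitude" of the camera in the world; the wrist camera has in their place "T_tool_cam" (4x4, takes a point from camera to tool coordinates, whose origin is the TCP and whose axes are the tool frame's). Camera axes: x right, y down, z forward; pixel columns grow to the right and rows downward; lengths in m; the calibration is good to about 2 mm. A picture is of the moment at which its call begins: read the wrist's pose just before it.
- hand_in(): hands the job in, once; it reports no verdict.
Trained networks look in the newest picture that a camera, given by its name, has taken for a name from the list of things; names that differ only in an ending like _2 or _b are one class to them, and where a whole thing is asked for, a point or a joint stands for the part that bears it (a point fixed in the world has none). Each returns a list of dicts, best first, with "conf" (0 to 1); they miss things now and then, are a little off and sometimes report something else, mostly with a low value. They report only what shows in the picture. A call takes as long as a camera call.
- cams.recognise(camera, thing): "box" ([left, top, width, height] in pixels, round what is visible of it).
- cams.outline_of(camera, thing): "region" (480x640 bool, what is visible of it) and "box" ([left, top, width, height] in pixels, round what is visible of it).
The state is a dict: "clock": time; "joint_pos": joint angles; "joint_velocities": joint speeds; "tau": joint torques, N m; "position": TCP position; "ee_rot": TCP orientation; "ft_force": force on the tool from outside, world axes, zero at the start; "torque": the same for the moment, N m; "grip_width": opening from 0.0 (shut) to 1.0 (fully open).
Only numpy, scipy, OpenCV 4.12 (cv2) and the standard library are available. Lean on these libraries where they do the work, as an engineer would, in place of code of your own. Each camera call takes 0.05 s, during which the arm holds its last target.

### The job

The tooling plate on the tilted angle table has slid sideways, so its reference hole no longer lines up with the hole in the table below. Take the orange-handled tapered drift from the rack and push it square through both holes until its shoulder is fully home on the plate, pulling the plate into line; then swing the black-balled clamping lever clockwise until it is tight, and leave the drift standing home in the holes. Leave the other tools and things on the bench where they are.

Things in the scene. Friction and masses are not known exactly. Their poses are not given: they have to be found in the camera images.
- drift_grip (a point): Tapered steel drift, round, 120 mm long, 0.22 kg, upright in one of the white rack's two front holes, tip down (a black-handled reamer is in the other). This point: on its axis, half-way up the orange handle (20 mm diameter, 22 mm above and below the point). z axis from tip to handle. Below the handle a dark flange, 28 mm diameter, its top 25 mm below this point.
- drift_shoulder (a point): Centre of the drift's shoulder, the underside of its 5 mm thick flange: 30 mm below drift_grip, 68 mm from the tip. z axis from tip to handle. In the rack the shoulder lies on the rack's top; home, it lies on the plate's face.
- drift_tip (a point): Centre of the drift's flat tip, 5 mm diameter, 98 mm below drift_grip. From the tip the shank tapers over 42 mm to 16 mm diameter, then runs parallel for 26 mm to the shoulder.
- table_hole (a point): Mouth centre of the fixed 17 mm reference hole (through, 14 mm deep) in the grey angle table's upper face, under the plate. The face slopes 25 degrees, low side towards the robot. Axes: z the face's outward normal and hole's axis (25 degrees from vertical), x up the slope, y level along the face, to the left seen from the robot. Below the table the hole's line is free for 50 mm.
- plate_hole (a point): Mouth centre of the matching 17 mm hole, ringed in brass, in the upper face of the bright tooling plate (116 mm up the slope, 190 mm across like the table, 10 mm thick), 8 mm to -x and 52 mm to +y of its middle. Axes as table_hole. The plate slides only along y, at about 3 N, and stays where left. Lined up, this point is 10 mm from table_hole along z, and the plate's ends are flush with the table's.
- tool_plate (a joint): How far the plate has slid along table_hole's y axis from the lined-up place (m): 0 is lined up; it starts 4.5 to 7 mm off, to +y.
- clamp_lever (a joint): Angle of the clamping lever about the face's normal (rad): 0 is loose, pointing straight up the slope (+x of table_hole); it grows clockwise, seen looking down onto the plate, towards -y. Starts at 0 to 0.3, turns with 4 to 8 N at the ball and bites on the plate at about 1.2; a firm push of about 10 N brings it up tight between 1.2 and its last stop at 1.45. Stays where left.
- lever_ball (a point): Centre of the lever's black ball, 26 mm diameter, 38 mm above the plate's upper face, 75 mm from the stud's axis. A steel rod of 10 mm diameter slopes down from it to the hub on the stud.
- clamp_stud (a point): Point on the axis of the lever's stud, level with the plate's upper face; axes as table_hole. The hub on it is 28 mm in diameter and 32 mm high. Seen from table_hole it lies 102 mm to -y and 7 mm to -x.
- rack: White tool rack, fixed: a board 110 mm (x) by 190 mm (y) on four legs, top 86 mm above the bench; origin under its centre, on the bench. Front holes, 20 mm diameter, at x -20 mm, y +45 and -45 mm. Two collet chucks fixed at x +31 mm, y +45 and -45 mm stand 52 mm above the board.
- reamer_grip (a point): Reamer with a black handle (16 mm diameter) in the rack's other front hole; point at half height of the handle. Leave alone.
- collet_chuck: Loose steel and black collet chuck, 48 mm diameter, 64 mm high, standing on the bench; origin under its centre. Leave alone.
- oil_bottle: Small clear bottle with a red cap, 48 mm diameter, 110 mm high, standing on the bench; origin under its centre. Leave alone.
- screw_tin: Round metal tin, 69 mm diameter, 34 mm high, on the bench; origin under its centre. Leave alone.

How it is judged:
On the way, in this order (a step that is already met when the one before it is completed fails the run):
1. the drift is fully home through both holes and the plate is in line (distance between drift_shoulder and plate_hole below 0.004 m and angle between the z axis of drift_shoulder and the z axis of table_hole, either way round below 0.08 rad and value of joint tool_plate between -0.0018 and 0.0018 m), for 0.2 s.
2. the lever is swung clockwise until tight, the drift still home (all of step 1 and value of joint clamp_lever above 1.15 rad), for 0.2 s.
At the end, for the whole second after the job is handed in: The drift stands home in both holes, its shoulder within 4 mm of the plate's hole mouth and its axis within 0.08 rad of the hole's; the plate is within 1.8 mm of the lined-up place; the lever is beyond 1.15 rad (tight); the other things are within 25 mm of where they were (all of step 2); the robot touches nothing.
It fails at once if the reamer, the collet chuck, the bottle or the tin is moved by more than 25 mm (distance of any of reamer_grip, collet_chuck, oil_bottle, screw_tin from where it was at the start of the episode above 0.025 m).
It also fails if it takes over 54 s, if anything falls off the work surface, if the arm or the gripper's body presses on something with over 40 N, if the wrist force passes 120 N, or if a joint passes its speed limit or range.

## Working session

There is one attempt and no reset: what is moved stays moved. The work goes in short steps, Python scripts to look and compute and a shell command to move; the robot and the scene stay as the last step left them, time stands still between calls to the robot, and variables do not carry over. Pictures are saved under pics/ and viewed, and the job is handed in when it is done.

```bash
ls; mkdir -p pics; cat > h.py <<'E'
import numpy as np, cv2
from scipy.spatial.transform import Rotation as R
from workcell import manip, cams
def pose(o=None):
    o=o or manip.get_obs(); T=np.eye(4); T[:3,:3]=R.from_quat(o["ee_rot"]).as_matrix(); T[:3,3]=o["position"]; return T
def camT(c,o=None):
    if "T_tool_cam" in c: return pose(o)@np.array(c["T_tool_cam"])
    T=np.eye(4); a=np.array(c["attitude"]); T[:3,:3]=R.from_quat(a).as_matrix() if a.size==4 else a.reshape(3,3); T[:3,3]=c["origin"]; return T
def cloud(c,T):
    d=c["depth"]; v,u=np.mgrid[0:480,0:640]
    p=cv2.undistortPoints(np.stack([u.ravel(),v.ravel()],1).astype(np.float64)[:,None],np.array(c["camera_matrix"]),np.array(c["distortion"])).reshape(480,640,2)
    P=np.dstack([p[...,0]*d,p[...,1]*d,d]); W=P@T[:3,:3].T+T[:3,3]; W[d<=0]=np.nan; return W
def proj(c,T,X):
    X=np.atleast_2d(X); Ti=np.linalg.inv(T); rv=cv2.Rodrigues(Ti[:3,:3])[0]
    return cv2.projectPoints(X.astype(float),rv,Ti[:3,3],np.array(c["camera_matrix"]),np.array(c["distortion"]))[0].reshape(-1,2)
E
python3 - <<'E'
from h import *
o=manip.get_obs(); print(o)
for n in ["scene","top","wrist"]:
    c=cams.camera(n); cv2.imwrite(f"pics/a_{n}.png",c["color"]); print(n,{k:np.array(v).round(4).tolist() for k,v in c.items() if k not in("color","depth")})
    T=camT(c,o); W=cloud(c,T); np.savez(f"a_{n}.npz",W=W,T=T,K=c["camera_matrix"],D=c["distortion"],color=c["color"])
    for t in ["drift_grip","reamer_grip","tool_plate","clamp_lever","lever_ball","plate_hole","rack","collet_chuck","oil_bottle","screw_tin"]:
        r=cams.recognise(n,t); print("  ",t,[(np.round(x["box"]).tolist(),round(x["conf"],2)) for x in r[:3]])
E
```

```text
pics
{'clock': 0.0, 'joint_pos': array([ 1.32539211,  0.33285858, -0.06467008,  1.4609415 ,  0.02160668,
        1.34987232, -0.08848816]), 'joint_velocities': array([-2.70009257e-05,  7.53463173e-04, -1.07093666e-03, -1.28629003e-03,
        7.56508165e-04,  1.19213646e-04, -6.51865636e-04]), 'tau': array([ 4.01588632e-04, -6.25440717e+01,  4.94728459e-02, -3.91617107e+01,
        1.63824140e-02,  9.66484426e-03,  9.91041361e-06]), 'position': array([ 0.13799844, -0.60920012,  0.23052406]), 'ee_rot': array([-0.7026408 , -0.0790949 ,  0.70280552, -0.07813   ]), 'ft_force': array([ 0.12116964, -0.69298476, -0.37847068]), 'torque': array([ 0.01467185, -0.03843221, -0.02671595]), 'grip_width': 0.997139059798936}
scene {'camera_matrix': [[476.3118, 0.0, 320.7624], [0.0, 476.3118, 235.1487], [0.0, 0.0, 1.0]], 'distortion': [-0.0493, 0.0, 0.0, 0.0, 0.0], 'origin': [1.0206, 0.5026, 0.8074], 'attitude': [0.3319, 0.8551, -0.3715, -0.1435]}
   drift_grip [([464.0, 305.0, 16.0, 24.0], 0.61)]
   reamer_grip [([509.0, 331.0, 19.0, 24.0], 0.73)]
   tool_plate [([250.0, 226.0, 107.0, 50.0], 0.88), 
[... 1089 characters left out ...]
 60.0], 0.76), ([352.0, 190.0, 13.0, 39.0], 0.66)]
   rack [([150.0, 240.0, 85.0, 55.0], 0.66)]
   collet_chuck [([453.0, 208.0, 22.0, 19.0], 0.66)]
   oil_bottle [([245.0, 168.0, 24.0, 22.0], 0.58)]
   screw_tin [([280.0, 284.0, 28.0, 28.0], 0.94)]
wrist {'camera_matrix': [[415.2982, 0.0, 321.013], [0.0, 415.2982, 243.0309], [0.0, 0.0, 1.0]], 'distortion': [-0.0925, 0.0, 0.0, 0.0, 0.0], 'T_tool_cam': [[-0.0003, -0.3154, 0.9489, -0.1431], [1.0, 0.0008, 0.0006, -0.0002], [-0.0009, 0.9489, 0.3154, -0.0817], [0.0, 0.0, 0.0, 1.0]]}
   drift_grip []
   reamer_grip []
   tool_plate []
   clamp_lever []
   lever_ball []
   plate_hole []
   rack []
   collet_chuck []
   oil_bottle []
   screw_tin []
```

View pictures.

View pics/a_scene.png

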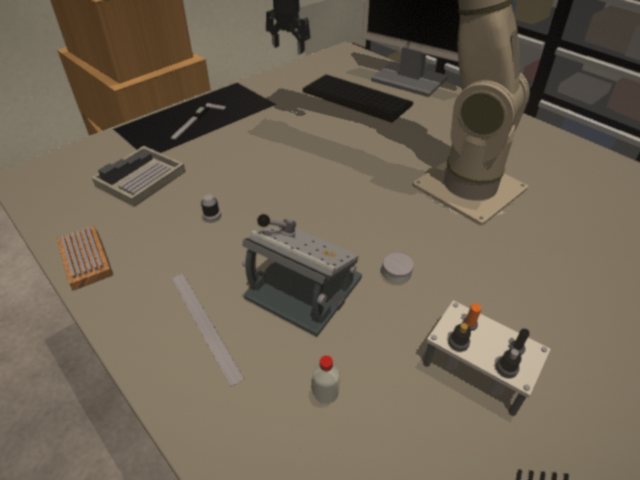

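View pics/a_top.png

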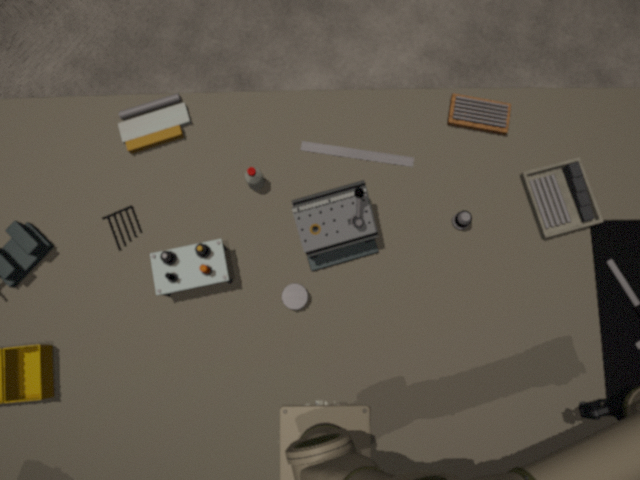

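The scene view shows the orange drift at (473,316), the rack below it, and the angle table at (300,265) with the lever ball at (263,220). The top view shows the drift at (205,268), the reamer at (172,277), the plate hole at about (315,228) and the ball at (360,192).

```bash
python3 - <<'E'
from h import *
for n in ["scene","top"]:
    z=np.load(f"a_{n}.npz"); W=z["W"]; hsv=cv2.cvtColor(z["color"],cv2.COLOR_BGR2HSV)
    m=(hsv[...,0]<14)&(hsv[...,1]>190)&(hsv[...,2]>120)
    v,u=np.mgrid[0:480,0:640]
    box=(460,300,485,332) if n=="scene" else (196,260,214,277)
    b=(u>=box[0])&(u<=box[2])&(v>=box[1])&(v<=box[3])
    P=W[m&b]; print(n,"orange",len(P),np.nanmean(P,0),np.nanmin(P,0),np.nanmax(P,0), u[m&b].mean(),v[m&b].mean())
    # plate plane
    bb=(260,235,335,262) if n=="scene" else (303,203,345,237)
    Q=W[bb[1]:bb[3],bb[0]:bb[2]].reshape(-1,3); Q=Q[np.isfinite(Q[:,0])]
    best=None; rng=np.random.default_rng(0)
    for i in range(300):
        a=Q[rng.choice(len(Q),3,False)]; nn=np.cross(a[1]-a[0],a[2]-a[0]); 
        if np.linalg.norm(nn)<1e-6: continue
        nn/=np.linalg.norm(nn); k=abs((Q-a[0])@nn)<.002
        if best is None or k.sum()>best.sum(): best=k
    I=Q[best]; c=I.mean(0); nn=np.linalg.svd(I-c,full_matrices=False)[2][2]; nn*=np.sign(nn[2])
    print(" plane",c,nn,best.sum(),len(Q),"tilt",np.degrees(np.arccos(nn[2])),"az",np.degrees(np.arctan2(nn[1],nn[0])))
    bb=(470,335,520,350) if n=="scene" else (180,255,195,285)
    print(" rack z",np.nanmedian(W[bb[1]:bb[3],bb[0]:bb[2]].reshape(-1,3),0))
    for s,(x0,y0,x1,y1) in ({"tin":(390,262,405,268),"bottle":(320,360,330,365)} if n=="scene" else {"tin":(290,292,300,302),"bottle":(249,170,254,174),"ball":(358,190,362,194),"chuck":(460,214,466,220)}).items(): print(" ",s,np.nanmedian(W[y0:y1,x0:x1].reshape(-1,3),0))
im=cv2.imread("pics/a_top.png"); cv2.imwrite("pics/b_top.png",cv2.resize(im[170:290,140:390],None,fx=3.2,fy=3.2,interpolation=cv2.INTER_CUBIC))
E
```

```text
scene orange 63 [0.46403312 0.29907769 0.13847699] [0.45470195 0.29039819 0.13197317] [0.47135088 0.30696852 0.14102639] 475.36507936507934 308.1587301587302
 plane [ 0.58032943 -0.02458241  0.13609886] [-0.41119665 -0.11592482  0.90414532] 1041 2021 tilt 25.29158366864196 az -164.2557604282572
 rack z [0.46151564 0.35135456 0.08679379]
  tin [0.40258752 0.07684889 0.03458314]
  bottle [0.72356402 0.18559288 0.11086391]<stdin>:8: RuntimeWarning: Mean of empty slice
Traceback (most recent call last):
ValueError: zero-size array to reduction operation fmin which has no identity
```

```bash
python3 - <<'E'
from h import *
n="top"
z=np.load(f"a_{n}.npz"); W=z["W"]; hsv=cv2.cvtColor(z["color"],cv2.COLOR_BGR2HSV)
print(hsv[262:275,200:212].reshape(-1,3).max(0))
m=(hsv[...,0]<14)&(hsv[...,1]>150)&(hsv[...,2]>100)
v,u=np.mgrid[0:480,0:640]
b=(u>=196)&(u<=214)&(v>=260)&(v<=277)
P=W[m&b]; print(len(P),np.nanmean(P,0),u[m&b].mean(),v[m&b].mean()); print(np.nanmedian(P[P[:,2]>.13],0))
Q=W[203:237,303:345].reshape(-1,3); Q=Q[np.isfinite(Q[:,0])]
best=None; rng=np.random.default_rng(0)
for i in range(300):
    a=Q[rng.choice(len(Q),3,False)]; nn=np.cross(a[1]-a[0],a[2]-a[0]); 
    if np.linalg.norm(nn)<1e-6: continue
    nn/=np.linalg.norm(nn); k=abs((Q-a[0])@nn)<.002
    if best is None or k.sum()>best.sum(): best=k
I=Q[best]; c=I.mean(0); nn=np.linalg.svd(I-c,full_matrices=False)[2][2]; nn*=np.sign(nn[2])
print(" plane",c,nn,best.sum(),len(Q),"tilt",np.degrees(np.arccos(nn[2])),"az",np.degrees(np.arctan2(nn[1],nn[0])))
for s,(x0,y0,x1,y1) in {"rack":(180,255,195,285),"tin":(290,292,300,302),"bottle":(249,170,254,174),"ball":(358,190,362,194),"chuck":(460,214,466,220),"hole":(312,225,318,231)}.items(): print(" ",s,np.nanmedian(W[y0:y1,x0:x1].reshape(-1,3),0))
im=z["color"]; cv2.imwrite("pics/b_top.png",cv2.resize(im[170:290,140:390],None,fx=3.2,fy=3.2,interpolation=cv2.INTER_CUBIC))
im=np.load("a_scene.npz")["color"]; cv2.imwrite("pics/b_scene.png",cv2.resize(im[200:380,230:380],None,fx=3.3,fy=3.3,interpolation=cv2.INTER_CUBIC))
E
```

```text
[ 54 255 159]
7 [0.46069421 0.2919364  0.13677912] 204.71428571428572 267.85714285714283
[0.46273908 0.29172743 0.13703967]
 plane [ 0.57802843 -0.00489233  0.13699546] [-0.39270592 -0.11648538  0.91225721] 672 1425 tilt 24.18083103172206 az -163.4784622909441
  rack [0.46359055 0.349352   0.08498173]
  tin [0.39693838 0.07488182 0.0325618 ]
  bottle [0.71708107 0.18388143 0.10824596]
  ball [ 0.63189388 -0.0912164   0.20434387]
  chuck [ 0.59994296 -0.37149121  0.06203814]
  hole [0.56641017 0.01981036 0.11522036]
```

View pics/b_top.png

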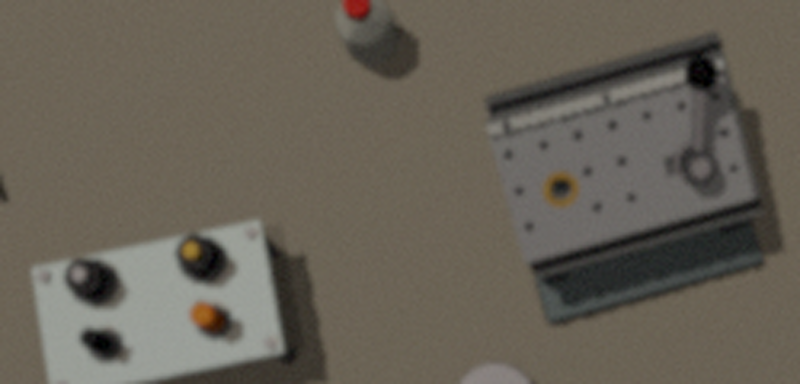

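View pics/b_scene.png

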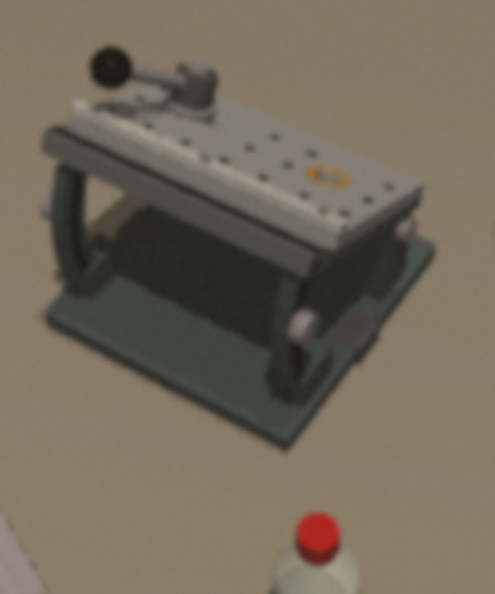

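The 3.2× top crop shows the brass ring at (561,189), the hub at (700,165) and the ball at (702,72). The plate's upper edge runs about 15° off image horizontal. The scene crop shows the ring at (328,177) and the plate edge proud of the table edge.

```bash
cat >> h.py <<'E'
def rayplane(c_K,D,T,uv,p0,n):
    p=cv2.undistortPoints(np.array([[uv]],float),np.array(c_K),np.array(D)).ravel(); d=T[:3,:3]@np.array([p[0],p[1],1]); o=T[:3,3]
    return o+d*((np.array(p0)-o)@n)/(d@n)
def rows(T0,T1,n,skip=None):
    """n rows from T0 to T1: straight line, slerp"""
    from scipy.spatial.transform import Slerp
    w=R.from_matrix(T0[:3,:3].T@T1[:3,:3]).as_rotvec()/n
    Rk=T0[:3,:3]; out=[]
    dp=(T1[:3,3]-T0[:3,3])/n
    for k in range(n):
        out.append((np.r_[Rk.T@dp*1000],w)); Rk=Rk@R.from_rotvec(w).as_matrix()
    for t,w in out: print(" %.1f %.1f %.1f  %.3f %.3f %.3f"%(*t,*w))
def tool(xdir,yhint,p):
    x=np.array(xdir,float); x/=np.linalg.norm(x); y=np.array(yhint,float); y-=x*(x@y); y/=np.linalg.norm(y)
    T=np.eye(4); T[:3,:3]=np.stack([x,y,np.cross(x,y)],1); T[:3,3]=p; return T
E
python3 - <<'E'
from h import *
T=pose(); print(T.round(3))
tilt=np.radians(25); az=np.radians(15.9)
n=np.array([-np.sin(tilt)*np.cos(az),-np.sin(tilt)*np.sin(az),np.cos(tilt)])
for nm,uvh,p0 in [("top",(315.3,229.1),[.578,-.0049,.137]),("scene",(230+328/3.3,200+177/3.3),[.5803,-.0246,.1361])]:
    z=np.load(f"a_{nm}.npz"); print(nm,rayplane(z["K"],z["D"],z["T"],uvh,p0,n))
z=np.load("a_top.npz"); print("hub",rayplane(z["K"],z["D"],z["T"],(140+700/3.2,170+165/3.2),[.578,-.0049,.137+.033],n))
print("drift", rayplane(z["K"],z["D"],z["T"],(204.9,268),[0,0,.138],np.array([0,0,1.])), "reamer",rayplane(z["K"],z["D"],z["T"],(170.5,276.5),[0,0,.13],np.array([0,0,1.])))
E
```

```text
[[ 0.     0.221 -0.975  0.138]
 [-0.    -0.975 -0.221 -0.61 ]
 [-1.     0.     0.     0.231]
 [ 0.     0.     0.     1.   ]]
top [0.55651479 0.01691426 0.13015134]
scene [0.55708681 0.0193216  0.1313006 ]
hub [ 0.56884106 -0.090864    0.15491068]
drift [0.46015436 0.29119888 0.138     ] reamer [0.44080887 0.37897669 0.13      ]
```

```bash
cat >> h.py <<'E'
def rowsyaw(T0,p1,wx,n):
    Rk=T0[:3,:3]; dp=(np.array(p1)-T0[:3,3])/n
    for k in range(n):
        print(" %.0f %.0f %.0f %.3f 0 0"%(*(Rk.T@dp*1000),wx)); Rk=Rk@R.from_rotvec([wx,0,0]).as_matrix()
E
python3 - <<'E'
from h import *
rowsyaw(pose(),[.47,-.05,.31],-.145,22)
E
```

```text
-4 -21 -20 -0.145 0 0
 -4 -18 -23 -0.145 0 0
 -4 -15 -26 -0.145 0 0
 -4 -11 -27 -0.145 0 0
 -4 -7 -29 -0.145 0 0
 -4 -3 -29 -0.145 0 0
 -4 2 -30 -0.145 0 0
 -4 6 -29 -0.145 0 0
 -4 10 -28 -0.145 0 0
 -4 14 -26 -0.145 0 0
 -4 18 -24 -0.145 0 0
 -4 21 -21 -0.145 0 0
 -4 24 -18 -0.145 0 0
 -4 26 -14 -0.145 0 0
 -4 28 -10 -0.145 0 0
 -4 29 -6 -0.145 0 0
 -4 30 -2 -0.145 0 0
 -4 29 2 -0.145 0 0
 -4 29 7 -0.145 0 0
 -4 28 11 -0.145 0 0
 -4 26 15 -0.145 0 0
 -4 23 18 -0.145 0 0
```

```bash
python3 -m handwheel '-4 -21 -20 -0.145 0 0 85; -4 -18 -23 -0.145 0 0 85; -4 -15 -26 -0.145 0 0 85; -4 -11 -27 -0.145 0 0 85; -4 -7 -29 -0.145 0 0 85; -4 -3 -29 -0.145 0 0 85; -4 2 -30 -0.145 0 0 85; -4 6 -29 -0.145 0 0 85' && python3 -m handwheel '-4 10 -28 -0.145 0 0 85; -4 14 -26 -0.145 0 0 85; -4 18 -24 -0.145 0 0 85; -4 21 -21 -0.145 0 0 85; -4 24 -18 -0.145 0 0 85; -4 26 -14 -0.145 0 0 85; -4 28 -10 -0.145 0 0 85; -4 29 -6 -0.145 0 0 85' && python3 -m handwheel '-4 30 -2 -0.145 0 0 85; -4 29 2 -0.145 0 0 85; -4 29 7 -0.145 0 0 85; -4 28 11 -0.145 0 0 85; -4 26 15 -0.145 0 0 85; -4 23 18 -0.145 0 0 85'
python3 - <<'E'
from h import *
o=manip.get_obs(); print(o["joint_pos"],o["ft_force"]); T=pose(o); print(T.round(3))
n=np.array([-.4065,-.1158,.9063]); T1=tool(-n,[-.274,.962,0],[.533,-.043,.234]); rows(T,T1,4)
E
```

```text
clock: 2.45
position: [0.2587, -0.4053, 0.2636]
ee_rot: [-0.543, -0.452, 0.543, -0.453]
ft_force: [1.1, 0.0, -0.7]
grip_width: 0.994
clock: 3.25
position: [0.3807, -0.2011, 0.2957]
ee_rot: [0.206, 0.676, -0.207, 0.676]
ft_force: [-0.2, -0.1, -1.0]
grip_width: 0.998
clock: 3.85
position: [0.4718, -0.0478, 0.3197]
ee_rot: [-0.098, 0.7, 0.098, 0.701]
ft_force: [0.2, -0.3, -0.6]
grip_width: 0.996
[ 7.45705674e-01 -3.38555451e-03 -7.27908571e-01  1.66330727e+00
 -1.82429448e-03  1.48021910e+00  1.86599774e+00] [ 0.20819308 -0.26185677 -0.62636665]
[[ 0.001 -0.274  0.962  0.472]
 [-0.     0.962  0.274 -0.048]
 [-1.    -0.001  0.     0.32 ]
 [ 0.     0.     0.     1.   ]]
 21.4 -3.0 15.0  -0.000 -0.109 0.000
 22.9 -3.0 12.6  -0.000 -0.109 0.000
 24.2 -3.0 10.0  -0.000 -0.109 0.000
 25.1 -3.0 7.3  -0.000 -0.109 0.000
```

```bash
python3 -m handwheel '21.4 -3 15 0 -0.109 0 85; 22.9 -3 12.6 0 -0.109 0 85; 24.2 -3 10 0 -0.109 0 85; 25.1 -3 7.3 0 -0.109 0 85; 0 0 0 0 0 0 85'
cat > look.py <<'E'
import sys
from h import *
def look(tag,n="wrist"):
    o=manip.get_obs(); c=cams.camera(n); T=camT(c,o); W=cloud(c,T)
    np.savez(f"{tag}.npz",W=W,T=T,K=c["camera_matrix"],D=c["distortion"],color=c["color"],tool=pose(o)); cv2.imwrite(f"pics/{tag}.png",c["color"])
    print(o["clock"],pose(o).round(4).tolist(),np.round(o["ft_force"],1),o["grip_width"],np.round(o["joint_pos"],2))
if __name__=="__main__": look(*sys.argv[1:])
E
python3 look.py c1
```

```text
clock: 4.35
position: [0.5295, -0.0453, 0.2297]
ee_rot: [-0.071, 0.534, 0.113, 0.835]
ft_force: [-1.7, -0.4, 0.6]
grip_width: 0.995
4.35 [[0.4033, -0.2657, 0.8757, 0.5295], [0.1131, 0.9641, 0.2404, -0.0453], [-0.9081, 0.0021, 0.4188, 0.2297], [0.0, 0.0, 0.0, 1.0]] [-1.7 -0.4  0.6] 0.9953665960181971 [ 0.8  -0.14 -0.63  2.02 -0.34  0.86  2.16]
```

View pics/c1.png

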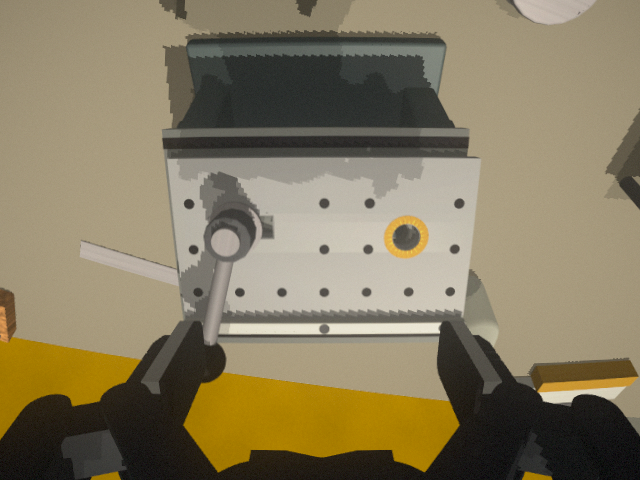

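The wrist view shows the ringed hole at (406,237), the hub at (230,238) and the ball at (208,362). The plate ends are at columns 167 and 480, against 163 and 469 for the table edge, so the plate is shifted to the right (+y) as described.

```bash
python3 - <<'E'
from h import *
z=np.load("c1.npz"); W=z["W"]; T=z["T"]
Q=W[180:300:2,260:440:2].reshape(-1,3); Q=Q[np.isfinite(Q[:,0])]
best=None; rng=np.random.default_rng(0)
for i in range(300):
    a=Q[rng.choice(len(Q),3,False)]; nn=np.cross(a[1]-a[0],a[2]-a[0]); nn/=np.linalg.norm(nn)+1e-12
    k=abs((Q-a[0])@nn)<.0015
    if best is None or k.sum()>best.sum(): best=k
I=Q[best]; c=I.mean(0); n=np.linalg.svd(I-c,full_matrices=False)[2][2]; n*=np.sign(n[2])
print("plane",c.round(4),n.round(4),best.mean(),"tilt",np.degrees(np.arccos(n[2])),"az",np.degrees(np.arctan2(-n[1],-n[0])))
rp=lambda uv:rayplane(z["K"],z["D"],T,uv,c,n)
# edges: plate front edge and hole rows
a,b=rp((198,292.5)),rp((450,292)); d=b-a; print("yaw of y axis from hole row",np.degrees(np.arctan2(-d[0],d[1])),np.linalg.norm(d), d)
a,b=rp((170,157.5)),rp((478,157.5)); d=b-a; print("yaw front edge",np.degrees(np.arctan2(-d[0],d[1])),np.linalg.norm(d), d)
# ring fit
hsv=cv2.cvtColor(z["color"],cv2.COLOR_BGR2HSV); m=((hsv[...,0]>12)&(hsv[...,0]<32)&(hsv[...,1]>120)&(hsv[...,2]>120)).astype(np.uint8)
m[:,:375]=0;m[:,440:]=0;m[:205]=0;m[270:]=0
cn,_=cv2.findContours(m,cv2.RETR_EXTERNAL,cv2.CHAIN_APPROX_NONE); cn=max(cn,key=cv2.contourArea); e=cv2.fitEllipse(cn); print("ring",e)
H=rp(e[0]); print("hole",H.round(4))
im=cv2.resize(z["color"][195:280,360:450],None,fx=6,fy=6,interpolation=cv2.INTER_CUBIC); cv2.imwrite("pics/c2.png",im)
E
```

```text
plane [ 0.5691 -0.0154  0.1323] [-0.4055 -0.1118  0.9072] 0.9393713966896039 tilt 24.874260268017892 az 15.41958224391968
yaw of y axis from hole row 15.470971171884912 0.16848593629301412 [-4.49436398e-02  1.62380957e-01 -7.00632193e-05]
yaw front edge 15.41785410738404 0.18636456741845234 [-4.95462371e-02  1.79657792e-01  2.60614376e-06]
ring ((405.812744140625, 236.54592895507812), (40.6298828125, 43.82146453857422), 60.8450813293457)
hole [0.5574 0.0188 0.1313]
```

View pics/c2.png

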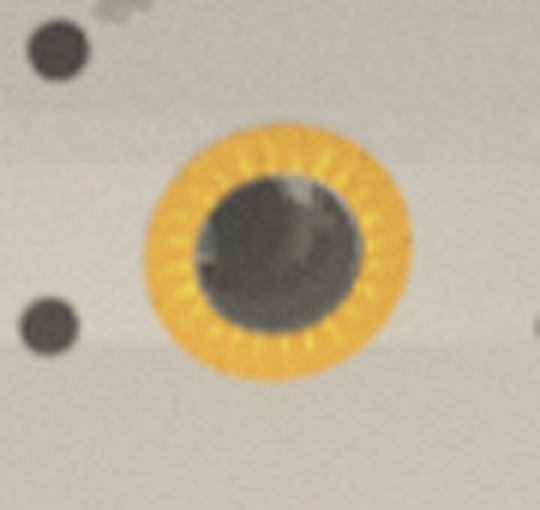

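```bash
cat >> h.py <<'E'
az=np.radians(15.45); ti=np.radians(25)
N=np.array([-np.sin(ti)*np.cos(az),-np.sin(ti)*np.sin(az),np.cos(ti)]); Y=np.array([-np.sin(az),np.cos(az),0]); X=np.cross(Y,N)
H=np.array([0.5574,0.0188,0.1313])
E
python3 - <<'E'
from h import *
z=np.load("c1.npz"); T=z["T"]; c={"camera_matrix":z["K"],"distortion":z["D"]}
M=H+.008*X-.052*Y
for s in (-1,1):
    print("plate end",s,[proj(c,T,M-.058*X+s*.095*Y-d*N).round(1).tolist() for d in (0,.01)])
    for off in (.0045,.0055,.007): print("  table end",off,[proj(c,T,M-.058*X+(s*.095-off)*Y-d*N).round(1).tolist() for d in (.010,.024)])
im=z["color"]; a=cv2.resize(im[110:180,140:200],None,fx=6,fy=6,interpolation=cv2.INTER_CUBIC); b=cv2.resize(im[110:180,440:500],None,fx=6,fy=6,interpolation=cv2.INTER_CUBIC)
cv2.imwrite("pics/c3.png",np.hstack([a,b]))
E
```

```text
plate end -1 [[[167.1, 158.0]], [[172.6, 156.1]]]
  table end 0.0045 [[[165.6, 156.2]], [[173.1, 153.8]]]
  table end 0.0055 [[[164.1, 156.3]], [[171.6, 153.9]]]
  table end 0.007 [[[161.8, 156.3]], [[169.4, 153.9]]]
plate end 1 [[[480.7, 157.8]], [[474.9, 156.0]]]
  table end 0.0045 [[[468.0, 155.9]], [[460.8, 153.5]]]
  table end 0.0055 [[[466.4, 155.8]], [[459.3, 153.5]]]
  table end 0.007 [[[464.1, 155.8]], [[457.1, 153.4]]]
```

View pics/c3.png

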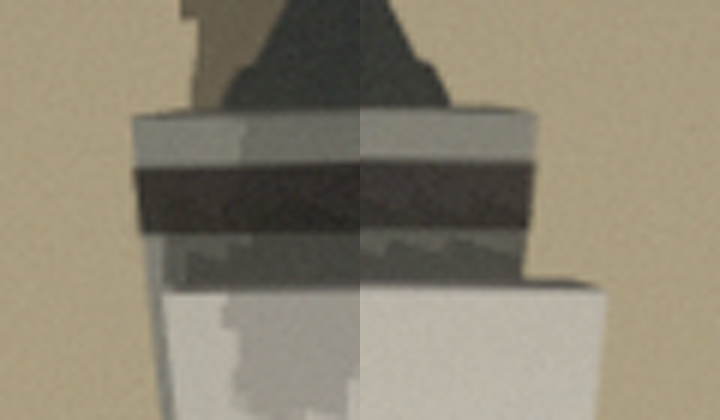

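The two crops show the table's right end at column 467 and its left end at about 165.5. That puts the plate about 4.8 mm out, and the model of the plate corners fits to within 1 px. Next I move to hover over the drift.

```bash
python3 - <<'E'
from h import *
T1=tool([0,0,-1],Y,[.462,.295,.250]); T0=pose(); rows(T0,T1,8)
E
```

```text
-0.7 43.2 3.7  0.000 0.054 -0.000
 -0.9 43.2 3.7  0.000 0.054 -0.000
 -1.1 43.2 3.6  0.000 0.054 -0.000
 -1.3 43.2 3.5  0.000 0.054 -0.000
 -1.5 43.2 3.5  0.000 0.054 -0.000
 -1.7 43.2 3.4  0.000 0.054 -0.000
 -1.9 43.2 3.3  0.000 0.054 -0.000
 -2.0 43.2 3.2  0.000 0.054 -0.000
```

```bash
python3 -m handwheel '-3 43.2 4 0 0.054 0 85; -3 43.2 4 0 0.054 0 85; -1 43.2 4 0 0.054 0 85; -1 43.2 3.5 0 0.054 0 70; -1.5 43.2 3.5 0 0.054 0 60; -1.5 43.2 3.5 0 0.054 0 50; -1.5 43.2 3 0 0.054 0 45; -1 43.2 3 0 0.054 0 45' && python3 -m handwheel '0 0 0 0 0 0 45'; python3 look.py d1
```

```text
clock: 5.2
position: [0.4642, 0.2955, 0.2567]
ee_rot: [-0.095, 0.699, 0.093, 0.703]
ft_force: [1.5, -1.2, 1.6]
grip_width: 0.531
clock: 5.3
position: [0.4603, 0.3021, 0.2552]
ee_rot: [-0.097, 0.7, 0.1, 0.7]
ft_force: [-0.7, 1.3, 0.3]
grip_width: 0.527
5.3 [[-0.0004, -0.2757, 0.9613, 0.4603], [0.0037, 0.9613, 0.2757, 0.3021], [-1.0, 0.0037, 0.0006, 0.2552], [0.0, 0.0, 0.0, 1.0]] [-0.7  1.3  0.3] 0.5271905529892604 [ 0.27  0.34 -1.13  1.58  0.31  1.41  0.96]
```

View pics/d1.png

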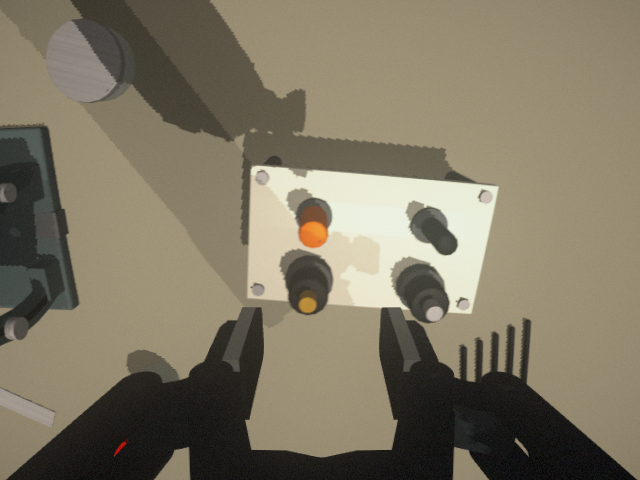

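The orange handle's top is at (313,234), the flange ellipse is at about (313,212), and the reamer is at (435,235). The rack is turned about 4.8° in the picture.

```bash
python3 - <<'E'
from h import *
o=manip.get_obs(); print(o["clock"]); print(pose(o).round(4))
z=np.load("d1.npz"); hsv=cv2.cvtColor(z["color"],cv2.COLOR_BGR2HSV)
m=((hsv[...,0]<16)&(hsv[...,1]>170)&(hsv[...,2]>215)).astype(np.uint8); m[:,:290]=0;m[:,340:]=0;m[:195]=0;m[255:]=0
u,v=np.where(m)[1],np.where(m)[0]; print(len(u),u.min(),u.max(),v.min(),v.max(),u.mean(),v.mean())
W=z["W"]; P=W[m>0]; print("depth top",np.nanmedian(P,0).round(4))
for uv in [((u.min()+u.max())/2,(v.min()+v.max())/2)]:
    D=rayplane(z["K"],z["D"],z["T"],uv,[0,0,.138],np.array([0,0,1.])); print(D)
print("board z",np.nanmedian(W[260:275,350:380].reshape(-1,3),0))
# chuck
E
```

```text
5.35
[[ 0.0021 -0.2727  0.9621  0.4617]
 [ 0.0025  0.9621  0.2727  0.299 ]
 [-1.      0.0019  0.0027  0.2553]
 [ 0.      0.      0.      1.    ]]
423 301 326 222 246 312.1016548463357 234.82978723404256
depth top [0.4625 0.2967 0.1384]
[0.46135867 0.29793958 0.138     ]
board z [0.4923447  0.34883928 0.08647316]
```

```bash
python3 look.py d2; python3 - <<'E'
from h import *
z=np.load("d2.npz"); hsv=cv2.cvtColor(z["color"],cv2.COLOR_BGR2HSV)
m=((hsv[...,0]<16)&(hsv[...,1]>170)&(hsv[...,2]>215)).astype(np.uint8); m[:,:290]=0;m[:,340:]=0;m[:195]=0;m[255:]=0
u,v=np.where(m)[1],np.where(m)[0]; print(len(u),u.min(),u.max(),v.min(),v.max(),u.mean(),v.mean())
D=rayplane(z["K"],z["D"],z["T"],((u.min()+u.max())/2,(v.min()+v.max())/2),[0,0,.138],np.array([0,0,1.])); print(D)
T0=pose(); T1=tool([0,0,-1],Y,[D[0],D[1],.116-.019+.001]); rows(T0,T1,6)
E
```

```text
5.35 [[0.0021, -0.2727, 0.9621, 0.4617], [0.0025, 0.9621, 0.2727, 0.299], [-1.0, 0.0019, 0.0027, 0.2553], [0.0, 0.0, 0.0, 1.0]] [-0.4 -0.5 -0.3] 0.5267767325945826 [ 0.27  0.34 -1.13  1.59  0.31  1.41  0.96]
413 306 331 221 245 317.29297820823246 233.5641646489104
[0.46157171 0.297624   0.138     ]
 26.2 0.2 -0.3  0.001 0.001 -0.000
 26.2 0.2 -0.2  0.001 0.001 -0.000
 26.2 0.2 -0.2  0.001 0.001 -0.000
 26.2 0.2 -0.2  0.001 0.001 -0.000
 26.2 0.2 -0.2  0.001 0.001 -0.000
 26.2 0.2 -0.2  0.001 0.001 -0.000
```

```bash
python3 -m handwheel '26 0 0 0 0 0 45; 26 0 -0.5 0 0 0 45; 26 0 -0.5 0 0 0 45; 26 0 0 0 0 0 45; 26 0 0 0 0 0 45; 20 0 0 0 0 0 45; 7 0 0 0 0 0 45; 0 0 0 0 0 0 45' && python3 look.py e1
```

```text
clock: 6.2
position: [0.4634, 0.2932, 0.0973]
ee_rot: [-0.095, 0.699, 0.094, 0.702]
ft_force: [-0.2, 0.4, -0.5]
grip_width: 0.529
6.2 [[0.0048, -0.265, 0.9642, 0.4634], [-0.0004, 0.9643, 0.265, 0.2932], [-1.0, -0.0017, 0.0045, 0.0973], [0.0, 0.0, 0.0, 1.0]] [-0.2  0.4 -0.5] 0.5289722067902463 [ 0.19  0.48 -1.03  1.78  0.46  1.13  0.85]
```

View pics/e1.png

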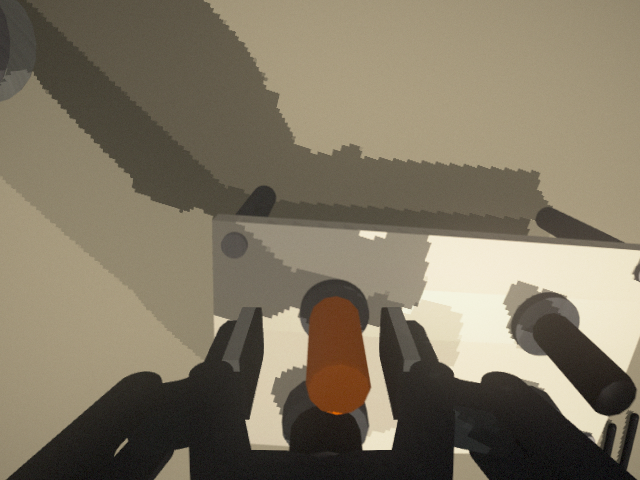

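The drift's handle stands between the jaws, its top at (339,390), about 17 px right of the jaw centre. I shift 4.5 mm along +y and grip.

```bash
python3 -m handwheel '0 4.5 -0.5 0 0 0 45; 0 0 0 0 0 0 45; 0 0 0 0 0 0 10; 0 0 0 0 0 0 10; 0 0 0 0 0 0 10; 0 0 0 0 0 0 10; 0 0 0 0 0 0 10; 0 0 0 0 0 0 10' 90 && python3 look.py e2
```

```text
clock: 7.05
position: [0.4607, 0.2989, 0.0973]
ee_rot: [-0.095, 0.699, 0.096, 0.702]
ft_force: [-1.6, -1.7, 5.8]
grip_width: 0.209
7.05 [[0.0046, -0.2678, 0.9635, 0.4607], [0.0008, 0.9635, 0.2678, 0.2989], [-1.0, -0.0004, 0.0046, 0.0973], [0.0, 0.0, 0.0, 1.0]] [-1.6 -1.7  5.8] 0.20940202955757348 [ 0.18  0.48 -1.03  1.78  0.46  1.13  0.85]
```

View pics/e2.png

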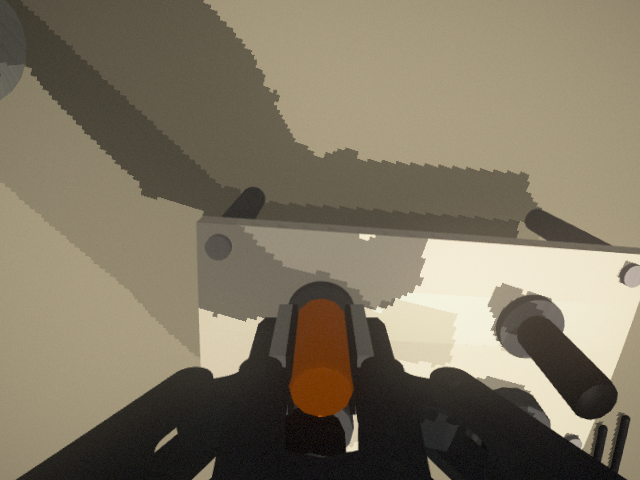

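Pads are closed on the handle, with the handle top at (321,390), centred between the jaws. Lifting.

```bash
python3 -m handwheel '-8 0 0 0 0 0 10; -16 0 0 0 0 0 10; -25 0 0 0 0 0 10; -30 0 0 0 0 0 10; -30 0 0 0 0 0 10; -20 0 0 0 0 0 10; 0 0 0 0 0 0 10' && python3 look.py f1; python3 - <<'E'
from h import *
T1=tool(-N,Y,H+.106*N-.0024*Y); print(T1.round(4)); rows(pose(),T1,8)
E
```

```text
clock: 7.8
position: [0.4607, 0.3, 0.2293]
ee_rot: [-0.095, 0.698, 0.096, 0.704]
ft_force: [-0.3, -0.1, -2.5]
grip_width: 0.209
7.8 [[0.0082, -0.2682, 0.9633, 0.4607], [0.0032, 0.9634, 0.2682, 0.3], [-1.0, 0.0009, 0.0088, 0.2293], [0.0, 0.0, 0.0, 1.0]] [-0.3 -0.1 -2.5] 0.2088984836057428 [ 0.26  0.35 -1.12  1.63  0.32  1.36  0.94]
[[ 0.4073 -0.2664  0.8736  0.5149]
 [ 0.1126  0.9639  0.2414  0.0046]
 [-0.9063  0.      0.4226  0.2274]
 [ 0.      0.      0.      1.    ]]
 -0.0 -37.3 -3.3  0.000 -0.054 -0.000
 -0.2 -37.3 -3.3  0.000 -0.054 -0.000
 -0.4 -37.3 -3.3  0.000 -0.054 -0.000
 -0.6 -37.3 -3.2  0.000 -0.054 -0.000
 -0.7 -37.3 -3.2  0.000 -0.054 -0.000
 -0.9 -37.3 -3.1  0.000 -0.054 -0.000
 -1.1 -37.3 -3.1  0.000 -0.054 -0.000
 -1.2 -37.3 -3.0  0.000 -0.054 -0.000
```

View pics/f1.png

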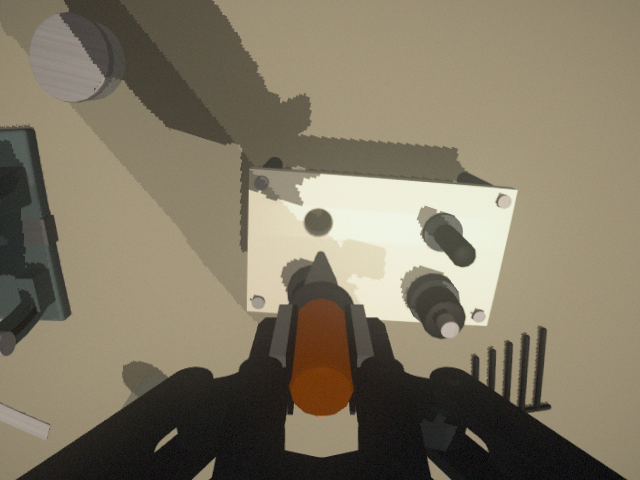

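The drift is held, its tip visible at (321,254), and the empty rack hole is at (318,221). Next is the move to above the plate hole.

```bash
python3 -m handwheel '-2 -37 -3.3 0 -0.054 0 10; -2 -37 -3.3 0 -0.054 0 10; -2 -37 -3.3 0 -0.054 0 10; -1 -37 -3.2 0 -0.054 0 10; -1 -37 -3.2 0 -0.054 0 10; -1 -37 -3.2 0 -0.054 0 10; 0 -37 -3.1 0 -0.054 0 10; 0 -37 -3 0 -0.054 0 10' && python3 -m handwheel '0 0 0 0 0 0 10; 0 0 0 0 0 0 10' && python3 look.py g1; python3 - <<'E'
from h import *
T1=tool(-N,Y,H+.106*N-.0024*Y); rows(pose(),T1,1)
E
```

```text
clock: 8.65
position: [0.5135, 0.0046, 0.2291]
ee_rot: [-0.073, 0.532, 0.113, 0.836]
ft_force: [-0.4, 0.9, -2.2]
grip_width: 0.211
clock: 8.85
position: [0.5132, 0.0061, 0.2285]
ee_rot: [-0.072, 0.534, 0.114, 0.835]
ft_force: [0.3, 0.5, -2.4]
grip_width: 0.214
8.85 [[0.4048, -0.2662, 0.8748, 0.5132], [0.113, 0.9639, 0.241, 0.0061], [-0.9074, 0.0013, 0.4202, 0.2285], [0.0, 0.0, 0.0, 1.0]] [ 0.3  0.5 -2.4] 0.21395379962537517 [ 0.84 -0.22 -0.76  2.07 -0.39  0.85  2.1 ]
 1.7 -2.9 -0.2  0.001 -0.002 -0.002
```

View pics/g1.png

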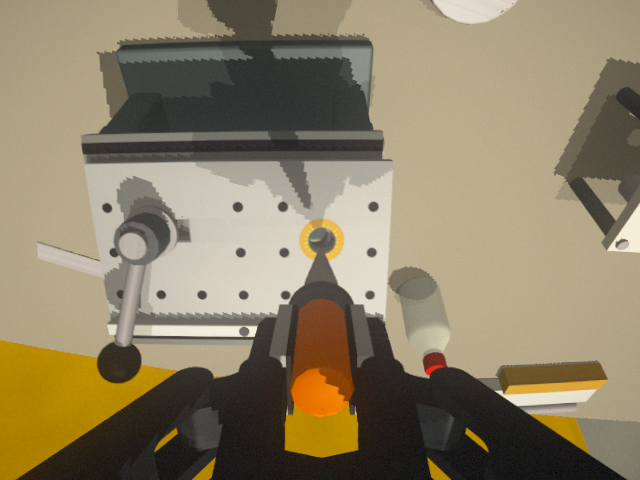

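The tip sits at about (321,252), just above the brass ring at (322,240). I'll measure both in this one image.

```bash
python3 - <<'E'
from h import *
z=np.load("g1.npz"); T=z["T"]; tl=z["tool"]; c={"camera_matrix":z["K"],"distortion":z["D"]}
im=z["color"]; hsv=cv2.cvtColor(im,cv2.COLOR_BGR2HSV); m=((hsv[...,0]>12)&(hsv[...,0]<32)&(hsv[...,1]>120)&(hsv[...,2]>110)).astype(np.uint8)
m[:,:290]=0;m[:,355:]=0;m[:210]=0;m[275:]=0
cn,_=cv2.findContours(m,cv2.RETR_EXTERNAL,cv2.CHAIN_APPROX_NONE); cn=max(cn,key=cv2.contourArea)
hull=cv2.convexHull(cn); e=cv2.fitEllipse(hull); print("ring hull",e)
print("pred ring centre by H",proj(c,T,H))
print("hole from this image",rayplane(z["K"],z["D"],T,e[0],H,N).round(4))
for a in (.077,.079): print("pred tip",a,proj(c,T,tl[:3,3]+tl[:3,0]*a))
print("pred flange bottom ctr",proj(c,T,tl[:3,3]+tl[:3,0]*.011))
b=cv2.resize(im[205:305,270:370],None,fx=6,fy=6,interpolation=cv2.INTER_CUBIC); cv2.imwrite("pics/g2.png",b)
E
```

```text
ring hull ((321.3012390136719, 239.87832641601562), (41.77490997314453, 43.90612030029297), 86.76008605957031)
pred ring centre by H [[321.16218411 239.99947505]]
hole from this image [0.5573 0.0189 0.1313]
pred tip 0.077 [[320.54667226 255.21773735]]
pred tip 0.079 [[320.55006233 254.00974385]]
pred flange bottom ctr [[320.39377456 309.95493084]]
```

View pics/g2.png

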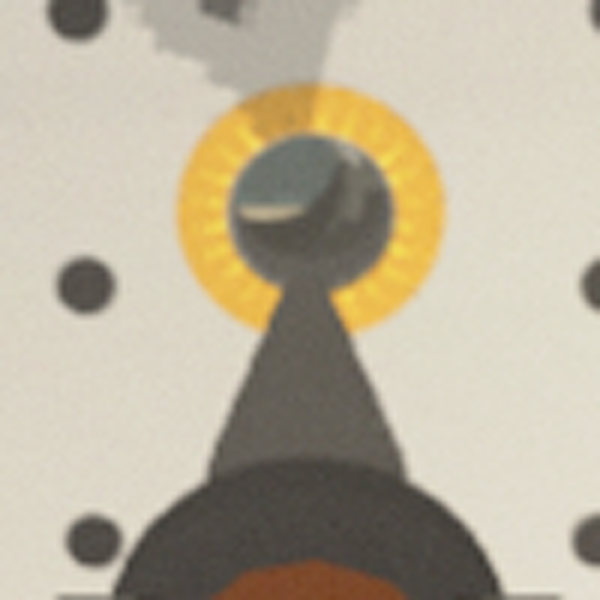

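```bash
python3 - <<'E'
from h import *
z=np.load("g1.npz"); T=z["T"]; tl=z["tool"]; c={"camera_matrix":z["K"],"distortion":z["D"]}
P=lambda x,y,zz: proj(c,T,(tl@np.array([x,y,zz,1]))[:3])[0].round(1)
print("flange front bottom/top",P(.011,0,-.014),P(.006,0,-.014)," left/right",P(.011,-.014,0),P(.011,.014,0),P(.006,-.014,0),P(.006,.014,0))
print("handle top ctr/front/back",P(-.041,0,0),P(-.041,0,-.01),P(-.041,0,.01))
print("shank r8 at 37mm above tip L/R",P(.079-.042,-.008,0),P(.079-.042,.008,0))
print("tip L/R",P(.079,-.0025,0),P(.079,.0025,0),P(.079,0,-.0025),P(.079,0,.0025))
im=z["color"]; cv2.imwrite("pics/g3.png",cv2.resize(im[270:430,250:390],None,fx=3.7,fy=3.7,interpolation=cv2.INTER_CUBIC))
E
```

```text
flange front bottom/top [320.4 278.8] [320.4 283.9]  left/right [286.5 309.9] [354.2 309.9] [285.6 315.7] [355.2 315.7]
handle top ctr/front/back [320.2 391.3] [320.2 363. ] [320.2 417.8]
shank r8 at 37mm above tip L/R [303.5 284.2] [337.4 284.3]
tip L/R [316.1 254. ] [325. 254.] [320.6 249.9] [320.5 258.1]
```

View pics/g3.png

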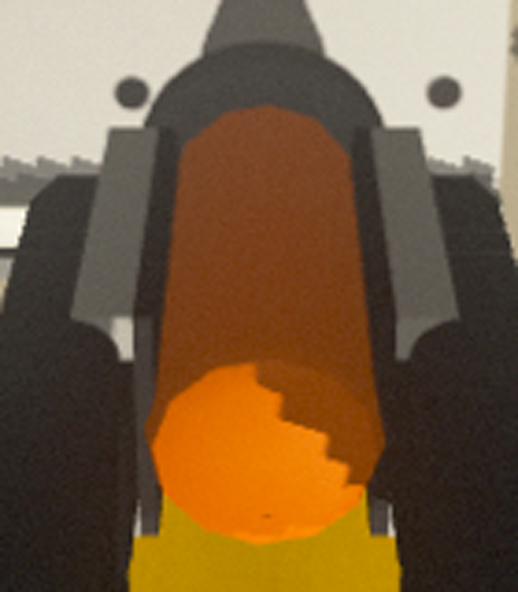

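The crop shows the handle's top spanning rows 367–417, which is square in the jaws to within 1 px. The drift sits about +0.4 mm in y and +0.5 mm in z of the TCP line. I'll line up midway between the two holes and lower it.

```bash
python3 -m handwheel '5 -3.3 -0.7 0 -0.002 -0.002 10; 8 0 0 0 0 0 10; 8 0 0 0 0 0 10; 6 0 0 0 0 0 10; 6 0 0 0 0 0 10; 3 0 0 0 0 0 10; 0 0 0 0 0 0 10' && python3 look.py i1; cat > st.py <<'E'
from h import *
o=manip.get_obs(); T=pose(o); f=np.array(o["ft_force"]); d=T[:3,3]-H
print("t %.2f  TCP rel H (X,Y,N) mm"%o["clock"],(np.array([d@X,d@Y,d@N])*1e3).round(2),"F(X,Y,N)",np.array([f@X,f@Y,f@N]).round(1),"angles err tool", R.from_matrix(T[:3,:3].T@tool(-N,Y,H)[:3,:3]).as_rotvec().round(4),"tipdepth",round(79-d@N*1e3,1),"grip",round(o["grip_width"],3))
E
python3 st.py
```

```text
clock: 9.6
position: [0.5291, 0.0075, 0.1964]
ee_rot: [-0.073, 0.532, 0.113, 0.836]
ft_force: [-0.3, -0.6, -3.1]
grip_width: 0.212
9.6 [[0.4085, -0.2673, 0.8727, 0.5291], [0.1122, 0.9636, 0.2426, 0.0075], [-0.9058, -0.0012, 0.4236, 0.1964], [0.0, 0.0, 0.0, 1.0]] [-0.3 -0.6 -3.1] 0.2115670415739199 [ 0.85 -0.14 -0.81  2.08 -0.32  0.75  2.06]
t 9.65  TCP rel H (X,Y,N) mm [ 0.31 -3.49 72.16] F(X,Y,N) [-0.9 -0.1 -1.2] angles err tool [0.0014 0.0015 0.001 ] tipdepth 6.8 grip 0.213
```

View pics/i1.png

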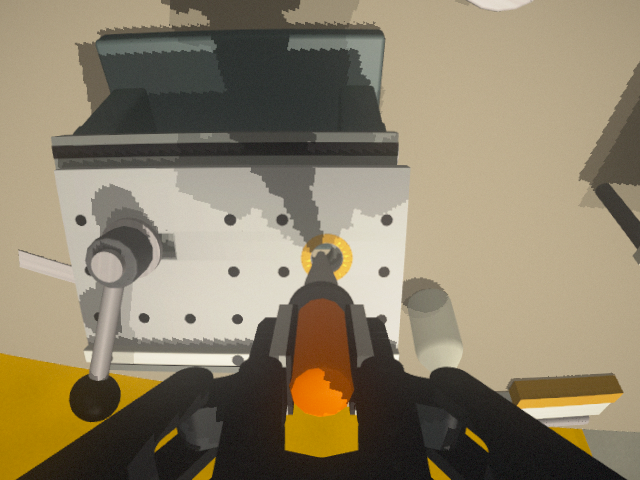

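```bash
python3 - <<'E'
import cv2
im=cv2.imread("pics/i1.png"); cv2.imwrite("pics/i2.png",cv2.resize(im[215:315,270:380],None,fx=6,fy=6,interpolation=cv2.INTER_CUBIC))
E
```

```text
(no output)
```

View pics/i2.png

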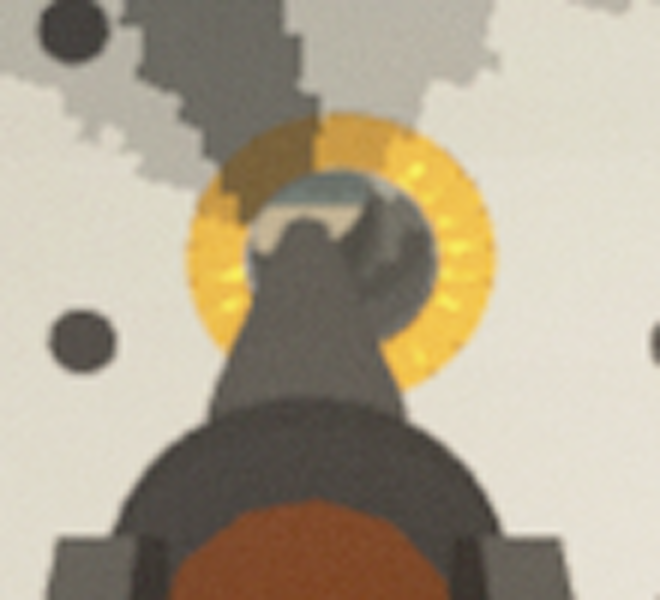

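The zoom shows the tip at (310,220) inside the brass ring, centred in the bright lens where both holes overlap, and the forces are near zero. I go deeper and drift towards the table axis.

```bash
python3 -m handwheel '4 -0.4 -0.3 0 0 0 10; 5 -0.3 -0.3 0 0 0 10; 5 -0.3 -0.2 0 0 0 10; 0 0 0 0 0 0 10' && python3 st.py;  python3 -m handwheel '3 0 0 0 0 0 10; 3 0 0 0 0 0 10; 0 0 0 0 0 0 10' && python3 st.py
```

```text
clock: 10.05
position: [0.5343, 0.0083, 0.1831]
ee_rot: [-0.073, 0.532, 0.114, 0.836]
ft_force: [0.3, 1.1, -2.2]
grip_width: 0.212
t 10.05  TCP rel H (X,Y,N) mm [-0.8  -4.02 57.57] F(X,Y,N) [-0.4  1.  -2.2] angles err tool [0.0016 0.0009 0.0002] tipdepth 21.4 grip 0.212
clock: 10.35
position: [0.5369, 0.0087, 0.178]
ee_rot: [-0.073, 0.532, 0.113, 0.836]
ft_force: [0.5, 2.7, -2.7]
grip_width: 0.213
t 10.35  TCP rel H (X,Y,N) mm [-0.63 -4.3  51.87] F(X,Y,N) [-0.   2.5 -2.9] angles err tool [0.0016 0.0013 0.0009] tipdepth 27.1 grip 0.213
```

```bash
python3 -m handwheel '3 -0.3 0 0 0 0 10; 3 -0.3 0 0 0 0 10; 2 0 0 0 0 0 10; 0 0 0 0 0 0 10' && python3 st.py;  python3 -m handwheel '3 0 0 0 0 0 10; 3 0 0 0 0 0 10; 0 0 0 0 0 0 10' && python3 st.py
```

```text
clock: 10.75
position: [0.5404, 0.0087, 0.1709]
ee_rot: [-0.073, 0.532, 0.113, 0.836]
ft_force: [-0.5, 2.4, -3.2]
grip_width: 0.207
t 10.75  TCP rel H (X,Y,N) mm [-0.59 -5.2  43.96] F(X,Y,N) [-1.2  2.5 -2.9] angles err tool [0.0013 0.0015 0.0011] tipdepth 35.0 grip 0.207
clock: 11.05
position: [0.5428, 0.0094, 0.1654]
ee_rot: [-0.073, 0.532, 0.113, 0.836]
ft_force: [-0.3, 2.3, -3.5]
grip_width: 0.212
t 11.05  TCP rel H (X,Y,N) mm [-0.58 -5.18 37.9 ] F(X,Y,N) [-1.2  2.3 -3.3] angles err tool [0.0013 0.0015 0.0011] tipdepth 41.1 grip 0.212
```

```bash
python3 look.py j1; python3 - <<'E'
import cv2
im=cv2.imread("pics/j1.png"); cv2.imwrite("pics/j2.png",cv2.resize(im[130:430,40:440],None,fx=2,fy=2,interpolation=cv2.INTER_CUBIC))
E
```

```text
11.05 [[0.4089, -0.2671, 0.8726, 0.5428], [0.1118, 0.9637, 0.2426, 0.0094], [-0.9057, -0.0016, 0.424, 0.1654], [0.0, 0.0, 0.0, 1.0]] [-0.3  2.3 -3.5] 0.21202988845306148 [ 0.85 -0.05 -0.85  2.09 -0.23  0.67  1.98]
```

View pics/j2.png

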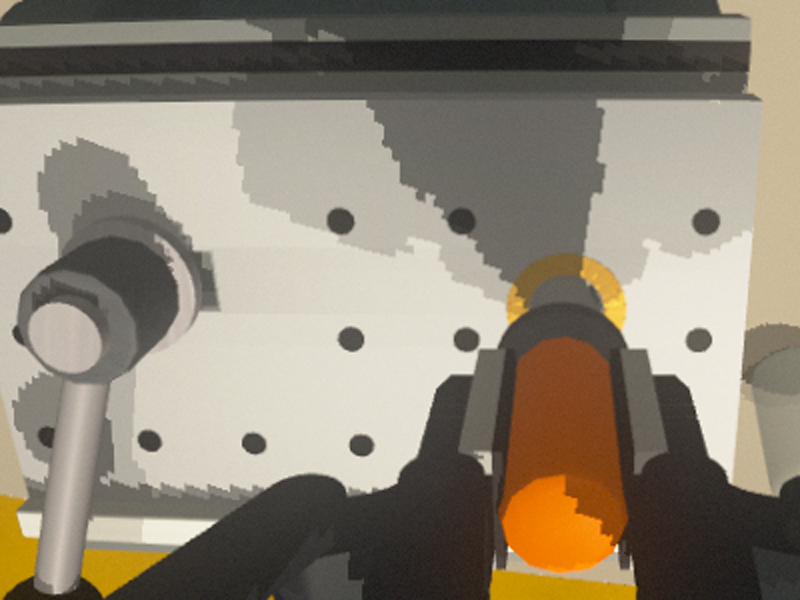

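The drift is going in: the ring is partly hidden at (565,295), and the plate's right end at column 760 has come close to the table's at 748. Lateral force is only the plate's own friction, so I continue in small steps.

```bash
python3 -m handwheel '2.5 0 0 0 0 0 10; 2.5 0 0 0 0 0 10; 0 0 0 0 0 0 10' |grep -v c; python3 st.py;  python3 -m handwheel '1.5 0 0 0 0 0 10; 1.5 0 0 0 0 0 10; 0 0 0 0 0 0 10' |grep -v c;  python3 st.py; python3 -m handwheel '1.5 0 0 0 0 0 10; 1.5 0 0 0 0 0 10; 0 0 0 0 0 0 10' |grep -v c;  python3 st.py
```

```text
position: [0.5449, 0.01, 0.1609]
ee_rot: [-0.073, 0.532, 0.113, 0.836]
grip_width: 0.211
t 11.40  TCP rel H (X,Y,N) mm [-0.54 -5.17 32.95] F(X,Y,N) [-1.1  2.8 -2.6] angles err tool [0.0014 0.0015 0.0012] tipdepth 46.0 grip 0.211
position: [0.5461, 0.0103, 0.1584]
ee_rot: [-0.073, 0.532, 0.113, 0.836]
grip_width: 0.214
t 11.70  TCP rel H (X,Y,N) mm [-0.48 -5.2  30.1 ] F(X,Y,N) [-0.7  2.7 -3.3] angles err tool [0.0014 0.0016 0.0013] tipdepth 48.9 grip 0.214
position: [0.5473, 0.0106, 0.1556]
ee_rot: [-0.073, 0.532, 0.113, 0.836]
grip_width: 0.209
t 12.00  TCP rel H (X,Y,N) mm [-0.48 -5.21 27.09] F(X,Y,N) [-2.   2.5 -4. ] angles err tool [0.0014 0.0016 0.0013] tipdepth 51.9 grip 0.209
```

```bash
python3 -m handwheel '1.5 0 -0.2 0 0 0 10; 1.5 0 0 0 0 0 10; 0 0 0 0 0 0 10' |grep -v c; python3 st.py;  python3 -m handwheel '1.5 0 0 0 0 0 10; 1.5 0 0 0 0 0 10; 0 0 0 0 0 0 10' |grep -v c;  python3 st.py
```

```text
position: [0.5485, 0.0109, 0.1529]
ee_rot: [-0.073, 0.532, 0.113, 0.836]
grip_width: 0.212
t 12.30  TCP rel H (X,Y,N) mm [-0.56 -5.21 24.12] F(X,Y,N) [-1.2  2.2 -3.7] angles err tool [0.0015 0.0018 0.0013] tipdepth 54.9 grip 0.212
position: [0.5497, 0.0112, 0.1502]
ee_rot: [-0.073, 0.532, 0.113, 0.836]
grip_width: 0.21
t 12.60  TCP rel H (X,Y,N) mm [-0.59 -5.24 21.1 ] F(X,Y,N) [-1.2  1.9 -2.6] angles err tool [0.0014 0.0017 0.0013] tipdepth 57.9 grip 0.21
```

```bash
python3 -m handwheel '2 0 0 0 0 0 10; 2 0 0 0 0 0 10; 2 0 0 0 0 0 10; 0 0 0 0 0 0 10' |grep -v c; python3 st.py;  python3 -m handwheel '1.5 0 0 0 0 0 10; 1 0 0 0 0 0 10; 0 0 0 0 0 0 10' |grep -v c;  python3 st.py; python3 -m handwheel '1 0 0 0 0 0 10; 0 0 0 0 0 0 10' |grep -v c;  python3 st.py
```

```text
position: [0.5521, 0.0119, 0.1446]
ee_rot: [-0.073, 0.532, 0.113, 0.836]
grip_width: 0.209
t 13.00  TCP rel H (X,Y,N) mm [-0.63 -5.26 15.01] F(X,Y,N) [-1.8  1.8 -3.1] angles err tool [0.0013 0.0017 0.0012] tipdepth 64.0 grip 0.209
position: [0.5531, 0.0122, 0.1425]
ee_rot: [-0.073, 0.532, 0.113, 0.836]
grip_width: 0.213
t 13.30  TCP rel H (X,Y,N) mm [-0.59 -5.25 12.66] F(X,Y,N) [-1.9  1.8 -3.9] angles err tool [0.0014 0.0017 0.0014] tipdepth 66.3 grip 0.213
position: [0.5535, 0.0123, 0.1417]
ee_rot: [-0.073, 0.532, 0.113, 0.836]
grip_width: 0.21
t 13.50  TCP rel H (X,Y,N) mm [-0.55 -5.25 11.71] F(X,Y,N) [-0.7  1.8 -2.8] angles err tool [0.0015 0.0017 0.0014] tipdepth 67.3 grip 0.21
```

Nearly home; I press on in 1 mm steps until the shoulder lands.

```bash
python3 -m handwheel '1 0 0 0 0 0 10; 0 0 0 0 0 0 10' |grep -v c; python3 st.py;  python3 -m handwheel '0.7 0 0 0 0 0 10; 0 0 0 0 0 0 10' |grep -v c;  python3 st.py;
```

```text
position: [0.5539, 0.0122, 0.141]
ee_rot: [-0.073, 0.532, 0.113, 0.836]
grip_width: 0.21
t 13.70  TCP rel H (X,Y,N) mm [-0.52 -5.4  10.95] F(X,Y,N) [-4.1  2.1  5.6] angles err tool [0.0015 0.0015 0.0017] tipdepth 68.0 grip 0.21
position: [0.5542, 0.0117, 0.1409]
ee_rot: [-0.073, 0.532, 0.113, 0.836]
grip_width: 0.211
t 13.90  TCP rel H (X,Y,N) mm [-0.44 -5.95 10.79] F(X,Y,N) [-7.7  2.7 21.4] angles err tool [0.0013 0.0011 0.0027] tipdepth 68.2 grip 0.211
```

The shoulder stopped at 68 mm with 21 N of push, so it is home. I ease off, open and check.

```bash
python3 -m handwheel '-0.7 0 0 0 0 0 10; 0 0 0 0 0 0 30; 0 0 0 0 0 0 32; 0 0 0 0 0 0 32; 0 0 0 0 0 0 32' |grep -v c; python3 st.py; python3 look.py k1
```

```text
position: [0.5541, 0.0123, 0.141]
ee_rot: [-0.073, 0.531, 0.113, 0.836]
grip_width: 0.372
t 14.40  TCP rel H (X,Y,N) mm [-0.32 -5.35 10.81] F(X,Y,N) [-0.8  0.1 -0.2] angles err tool [0.0014 0.0021 0.0015] tipdepth 68.2 grip 0.372
14.4 [[0.4096, -0.267, 0.8723, 0.5541], [0.1116, 0.9637, 0.2425, 0.0123], [-0.9054, -0.002, 0.4245, 0.141], [0.0, 0.0, 0.0, 1.0]] [-0.6 -0.  -0.5] 0.37221295047545994 [ 0.83  0.03 -0.87  2.09 -0.13  0.6   1.89]
```

View pics/k1.png

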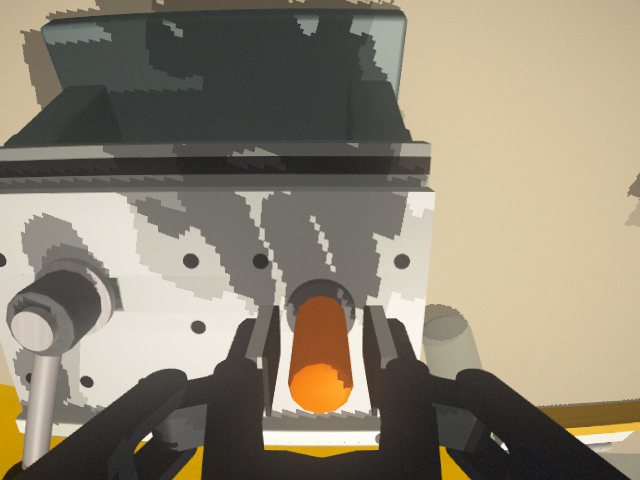

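The jaws are open on both sides of the handle (top at (320,388)), the flange is flat on the plate over the ring at (320,310), and the plate end at column 434 is now nearly flush with the table at 431. Next I retract and look at the lever.

```bash
python3 -m handwheel '-10 0 0 0 0 0 34; -20 0 0 0 0 0 34; -30 0 0 0 0 0 34; -30 0 0 0 0 0 34; -10 -20 5 0 0 0 45; 0 -30 8 0 0 0 50; 0 -25 7 0 0 0 50; 0 -10 0 0 0 0 50' |grep -v c; python3 -m handwheel '0 0 0 0 0 0 50; 0 0 0 0 0 0 50'|grep -v c; python3 st.py; python3 look.py l1
```

```text
position: [0.5541, -0.0781, 0.2405]
ee_rot: [-0.072, 0.531, 0.112, 0.837]
grip_width: 0.584
position: [0.5527, -0.0747, 0.2396]
ee_rot: [-0.073, 0.532, 0.114, 0.836]
grip_width: 0.59
t 15.45  TCP rel H (X,Y,N) mm [ 19.12 -88.83 110.58] F(X,Y,N) [ 0.7  1.1 -0.1] angles err tool [0.002  0.0011 0.0003] tipdepth -31.6 grip 0.59
15.45 [[0.4083, -0.268, 0.8726, 0.5527], [0.1126, 0.9634, 0.2432, -0.0747], [-0.9059, -0.0011, 0.4236, 0.2396], [0.0, 0.0, 0.0, 1.0]] [0.4 1.2 0.2] 0.5896193373485363 [ 0.93 -0.07 -0.73  1.95 -0.31  0.87  2.19]
```

View pics/l1.png

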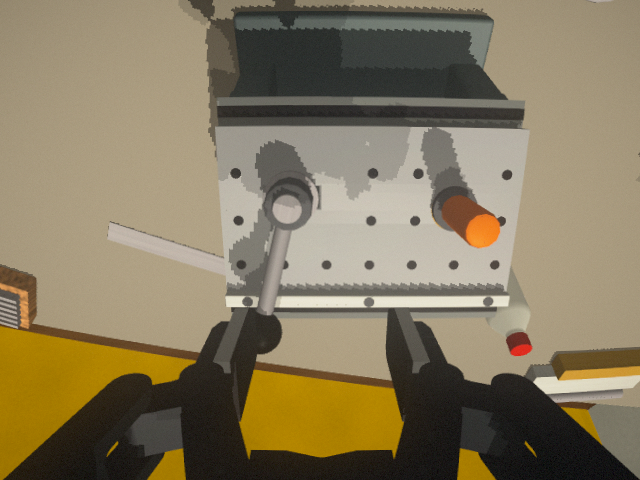

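The drift stands home (handle top at (480,230)), with the hub at (288,205), ball at (264,334) and plate ends at 216 and 529. Now the lever angle, and the plate offset from its ends.

```bash
python3 - <<'E'
from h import *
z=np.load("l1.npz"); T=z["T"]; tl=z["tool"]; c={"camera_matrix":z["K"],"distortion":z["D"]}; im=z["color"]
g=cv2.cvtColor(im,cv2.COLOR_BGR2GRAY)
r=lambda uv,h:(lambda p:(np.array([(p-H)@X,(p-H)@Y])*1e3).round(1))(rayplane(z["K"],z["D"],T,uv,H+h*N,N))
stud=np.array([-7,-106.8])
for uv in [(264,334)]:
    b=r(uv,.038); d=b-stud; print("ball XY",b,"rel stud",d,"R",np.hypot(*d),"theta",np.arctan2(-d[1],d[0]))
print("hub top",r((286.5,209.5),.032))
print("drift handle top",r((481.5,229.5),.052))
for off in (0,4,4.8,5.6):
    M=H+.008*X-(.052+off/1e3)*Y
    print("plate off",off,[proj(c,T,M-.058*X+s*.095*Y).round(1).tolist()[0] for s in (-1,1)],"table",[proj(c,T,M-.058*X+s*.095*Y-.010*N).round(1).tolist()[0] for s in (-1,1)])
a=cv2.resize(im[90:150,205:265],None,fx=6.5,fy=6.5,interpolation=cv2.INTER_CUBIC); b=cv2.resize(im[90:150,480:540],None,fx=6.5,fy=6.5,interpolation=cv2.INTER_CUBIC)
cv2.imwrite("pics/l2.png",np.hstack([a,b]))
cv2.imwrite("pics/l3.png",cv2.resize(im[150:370,220:520],None,fx=2.6,fy=2.6,interpolation=cv2.INTER_CUBIC))
E
```

```text
ball XY [  67.5 -122.3] rel stud [ 74.5 -15.5] R 76.095334942426 theta 0.20512736453791688
hub top [  -6.8 -107.6]
drift handle top [-1.7 -6.4]
plate off 0 [[223.1, 126.1], [537.7, 129.6]] table [[226.8, 125.3], [530.0, 128.6]]
plate off 4 [[216.5, 126.1], [531.4, 129.4]] table [[220.4, 125.3], [523.9, 128.4]]
plate off 4.8 [[215.2, 126.1], [530.2, 129.3]] table [[219.1, 125.4], [522.7, 128.4]]
plate off 5.6 [[213.8, 126.1], [528.9, 129.3]] table [[217.8, 125.4], [521.5, 128.3]]
```

View pics/l2.png

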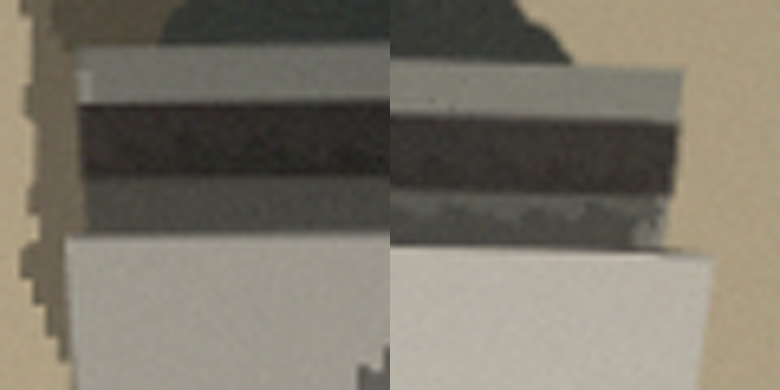

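View pics/l3.png

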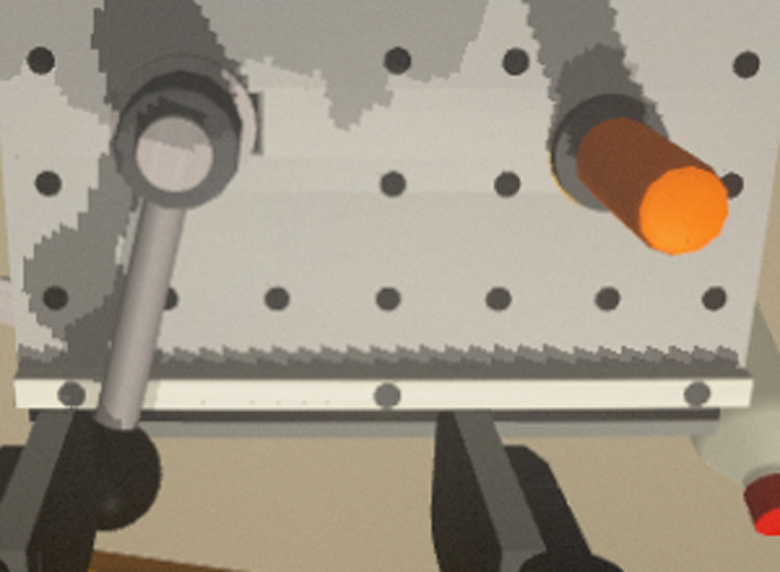

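The plate ends are at 215.3 and 529.7 and the table's at 218.2 and 521.5, so the plate is about 0.5 mm from in line, which is inside tolerance. The lever is at about 0.205 rad. I move over the ball and turn the jaws square to the lever.

```bash
python3 -m handwheel '0 -11 16 0 0 0 50; 0 -11 16 0 0 0 50; 0 -11.5 16.4 0 0 0 50; 5 0 0 0.1 0 0 50; 10 0 0 0.1 0 0 50; 10 0 0 0 0 0 50; 0 0 0 0 0 0 50; 0 0 0 0 0 0 50' |grep -v c; python3 st.py; python3 look.py m1; python3 - <<'E'
from h import *
z=np.load("m1.npz"); c={"camera_matrix":z["K"],"distortion":z["D"]}
B=H+.0675*X-.1223*Y+.038*N; print("ball pred px",proj(c,z["T"],B)); T=pose(); print("ball in tool mm",(T[:3,:3].T@(B-T[:3,3])*1e3).round(1))
E
```

```text
position: [0.6143, -0.0929, 0.2379]
ee_rot: [0.01, 0.54, 0.061, 0.839]
grip_width: 0.584
t 16.30  TCP rel H (X,Y,N) mm [  67.82 -122.86   86.04] F(X,Y,N) [-0.  -0.1 -0.2] angles err tool [-0.1956  0.0014  0.0007] tipdepth -7.0 grip 0.584
16.3 [[0.4088, -0.0913, 0.9081, 0.6143], [0.1121, 0.9925, 0.0494, -0.0929], [-0.9057, 0.0816, 0.4159, 0.2379], [0.0, 0.0, 0.0, 1.0]] [ 0.1 -0.1 -0.2] 0.5835438830288938 [ 0.88  0.11 -0.74  1.81 -0.13  0.85  1.87]
ball pred px [[321.22629794 274.3656146 ]]
ball in tool mm [48.3  0.8 -0.8]
```

View pics/m1.png

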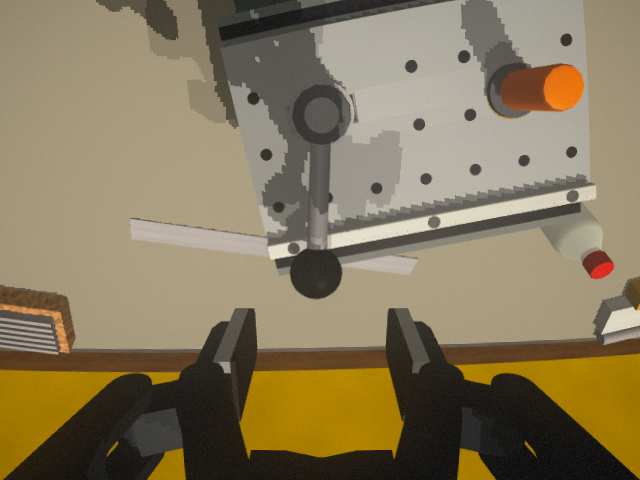

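The ball is at (316,272), midway between the open jaws (columns 250 and 390), with the rod running straight away from them. I lower onto it and close lightly.

```bash
python3 -m handwheel '15 -1.5 0 0 0 0 50; 15 0 0 0 0 0 50; 15 0 0 0 0 0 50; 10 0 0 0 0 0 50; 7 0 0 0 0 0 50; 0 0 0 0 0 0 50' |grep -v c; python3 st.py; python3 -m handwheel '0 0 0 0 0 0 15; 0 0 0 0 0 0 15; 0 0 0 0 0 0 15; 0 0 0 0 0 0 15; 0 0 0 0 0 0 15' 30|grep -v c; python3 st.py; python3 look.py m2
```

```text
position: [0.6399, -0.0876, 0.1804]
ee_rot: [0.011, 0.541, 0.06, 0.839]
grip_width: 0.58
t 16.95  TCP rel H (X,Y,N) mm [  67.13 -124.5    22.84] F(X,Y,N) [0.2 0.5 0.6] angles err tool [-0.1985  0.0004 -0.0003] tipdepth 56.2 grip 0.58
position: [0.6403, -0.0884, 0.1824]
ee_rot: [0.011, 0.54, 0.059, 0.84]
grip_width: 0.278
t 17.45  TCP rel H (X,Y,N) mm [  68.13 -125.43   24.61] F(X,Y,N) [0.5 0.5 6.3] angles err tool [-0.1985  0.0026  0.002 ] tipdepth 54.4 grip 0.278
17.45 [[0.4101, -0.0882, 0.9078, 0.6403], [0.111, 0.9927, 0.0463, -0.0884], [-0.9053, 0.0817, 0.4169, 0.1824], [0.0, 0.0, 0.0, 1.0]] [-2.3 -0.1  5.9] 0.2782876815179103 [ 0.81  0.23 -0.72  1.82 -0.02  0.74  1.79]
```

View pics/m2.png

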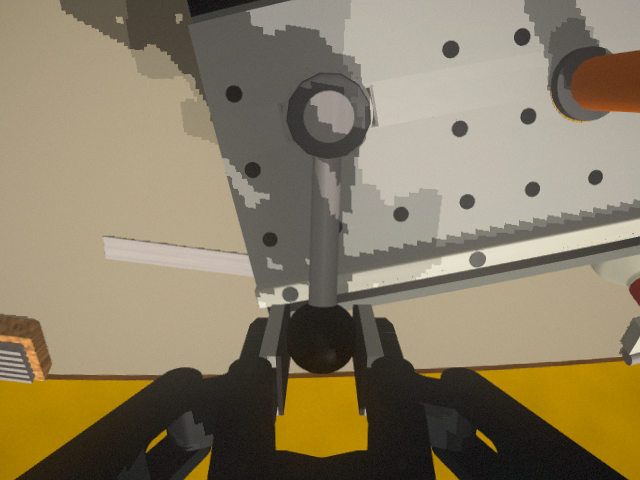

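The pads are closed on the ball at (321,338). Now I swing it along the arc (75 mm radius, clockwise), first half as a check.

```bash
cat > lv.py <<'E'
from h import *
o=manip.get_obs(); T=pose(o); d=(T[:3,3]-H); d=np.array([d@X,d@Y,d@N])*1e3-[-7,-106.8,0]
f=np.array(o["ft_force"]); th=np.arctan2(-d[1],d[0]); F=np.array([f@X,f@Y,f@N])
t=np.array([-np.sin(th),-np.cos(th),0]); r=np.array([np.cos(th),-np.sin(th),0])
print("t %.2f theta %.3f R %.1f N %.1f toolang %.3f  F tang %.1f rad %.1f N %.1f"%(o["clock"],th,np.hypot(d[0],d[1]),d[2],-R.from_matrix(T[:3,:3].T@tool(-N,Y,H)[:3,:3]).as_rotvec()[0],F@t,F@r,F[2]))
E
python3 -m handwheel '0 -4.5 -0.3 0.06 0 0 15; 0 -8.9 -0.9 0.12 0 0 15; 0 -8.9 -0.9 0.12 0 0 15; 0 -8.9 -0.9 0.12 0 0 15; 0 0 0 0 0 0 15' |grep -v c; python3 lv.py
```

```text
position: [0.636, -0.12, 0.1765]
ee_rot: [0.187, 0.54, -0.056, 0.819]
grip_width: 0.277
t 18.00 theta 0.664 R 77.8 N 24.6 toolang 0.622  F tang 3.8 rad 3.0 N 4.8
```

```bash
python3 -m handwheel '0 -8.9 -1.1 0.12 0 0 15; 0 -8.9 -1.1 0.12 0 0 15; 0 -8.9 -1 0.12 0 0 15; 0 -8.9 -1 0.12 0 0 15; 0 0 0 0 0 0 15' |grep -v c; python3 lv.py; python3 look.py n1
```

```text
position: [0.6182, -0.1474, 0.1653]
ee_rot: [0.376, 0.51, -0.182, 0.752]
grip_width: 0.282
t 18.50 theta 1.112 R 77.6 N 24.8 toolang 1.101  F tang -1.4 rad 8.1 N -1.5
18.5 [[0.413, 0.6574, 0.6302, 0.6182], [0.1098, 0.651, -0.7511, -0.1474], [-0.9041, 0.3794, 0.1968, 0.1653], [0.0, 0.0, 0.0, 1.0]] [ 6.6 -5.1  0.7] 0.28211348638970907 [ 0.8   0.21 -0.57  1.86 -0.15  0.72  1.09]
```

View pics/n1.png

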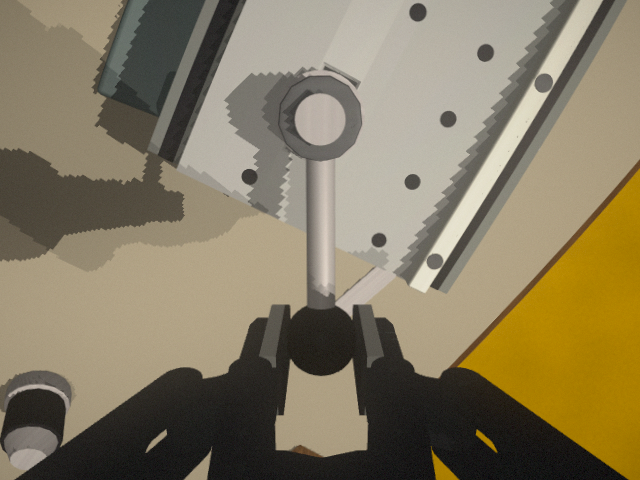

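The ball at (321,340) is still in the jaws and the rod points straight along them, so the lever is at about 1.11 rad. I continue to tight.

```bash
python3 -m handwheel '0 -8.9 -1 0.12 0 0 15; 0 -5.2 -0.5 0.07 0 0 15; 0 0 0 0 0 0 15' 60 |grep -v c; python3 lv.py; python3 -m handwheel '0 -3.7 -0.3 0.05 0 0 15; 0 0 0 0 0 0 15' |grep -v c; python3 lv.py
```

```text
position: [0.608, -0.1557, 0.1599]
ee_rot: [0.445, 0.49, -0.23, 0.713]
grip_width: 0.268
t 18.85 theta 1.295 R 77.8 N 24.9 toolang 1.290  F tang -3.4 rad 9.2 N -2.2
position: [0.6052, -0.1574, 0.1585]
ee_rot: [0.462, 0.484, -0.242, 0.702]
grip_width: 0.268
t 19.05 theta 1.341 R 77.8 N 25.0 toolang 1.339  F tang -4.2 rad 10.2 N -3.9
```

```bash
python3 -m handwheel '0 -3 0.2 0.04 0 0 15; 0 -1.5 0.1 0.02 0 0 15; 0 0 0 0 0 0 15' |grep -v c; python3 lv.py; python3 look.py o1
```

```text
position: [0.6018, -0.1593, 0.1567]
ee_rot: [0.483, 0.477, -0.256, 0.688]
grip_width: 0.266
t 19.35 theta 1.397 R 77.9 N 25.0 toolang 1.398  F tang -5.4 rad 8.5 N -1.9
19.35 [[0.4139, 0.8127, 0.41, 0.6018], [0.1087, 0.4031, -0.9087, -0.1593], [-0.9038, 0.4207, 0.0785, 0.1567], [0.0, 0.0, 0.0, 1.0]] [ 8.7 -5.3  1.1] 0.266403328769799 [ 0.8   0.19 -0.53  1.89 -0.2   0.71  0.87]
```

View pics/o1.png

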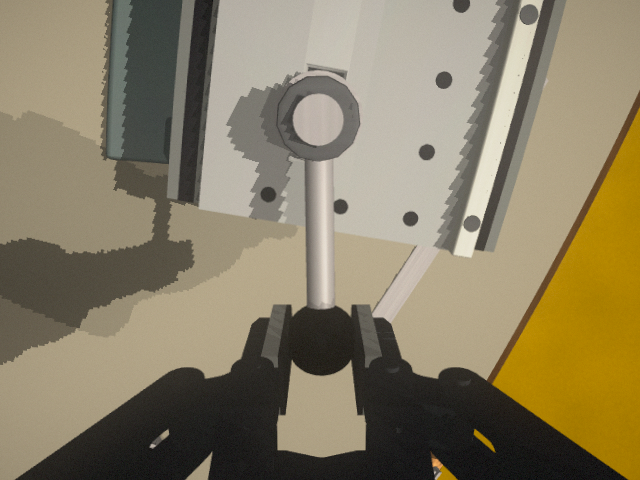

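The rod now points along the jaws at a tool angle of 1.398 rad, well past 1.15. I release, back off along the normal and check everything.

```bash
python3 -m handwheel '0 0 0 0 0 0 50; 0 0 0 0 0 0 50; 0 0 0 0 0 0 50; 0 0 0 0 0 0 50' |grep -v c; python3 lv.py; python3 -m handwheel '-10 0 0 0 0 0 50; -20 0 0 0 0 0 50; -30 0 0 0 0 0 50; -30 0 0 0 0 0 50; -30 25 -10 0 0 0 50; -10 35 -20 0 0 0 50; 0 0 0 0 0 0 50; 0 0 0 0 0 0 50' |grep -v c; python3 lv.py; python3 look.py p1;  python3 look.py p2 scene
```

```text
position: [0.5997, -0.1572, 0.1547]
ee_rot: [0.483, 0.48, -0.256, 0.687]
grip_width: 0.581
t 19.80 theta 1.419 R 75.0 N 23.8 toolang 1.398  F tang -0.1 rad -0.0 N -0.7
position: [0.5834, -0.1198, 0.2966]
ee_rot: [0.482, 0.479, -0.255, 0.687]
grip_width: 0.586
t 20.60 theta 0.472 R 74.2 N 154.9 toolang 1.396  F tang 0.2 rad -0.1 N -0.2
20.6 [[0.4101, 0.8131, 0.4132, 0.5834], [0.1114, 0.405, -0.9075, -0.1198], [-0.9052, 0.4182, 0.0755, 0.2966], [0.0, 0.0, 0.0, 1.0]] [-0.1 -0.1 -0.2] 0.5856773216755197 [ 0.82  0.   -0.57  1.78 -0.25  0.99  0.8 ]
20.65 [[0.4089, 0.8144, 0.4119, 0.5828], [0.1113, 0.4034, -0.9082, -0.1208], [-0.9058, 0.4172, 0.0743, 0.2955], [0.0, 0.0, 0.0, 1.0]] [-0.  -0.9 -0.3] 0.584355125928596 [ 0.82  0.   -0.56  1.78 -0.25  0.99  0.8 ]
```

View pics/p1.png

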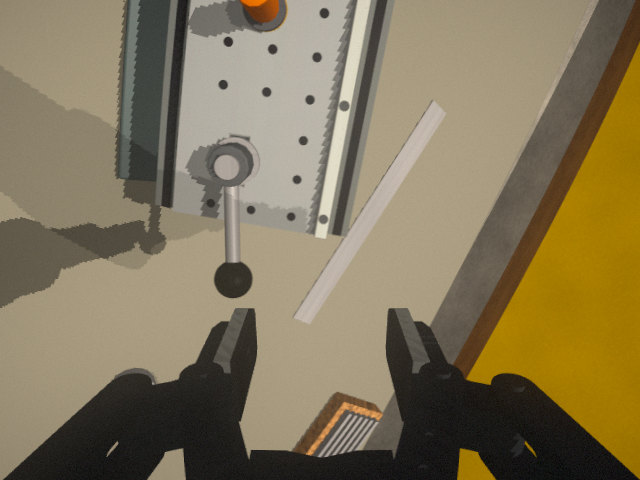

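View pics/p2.png

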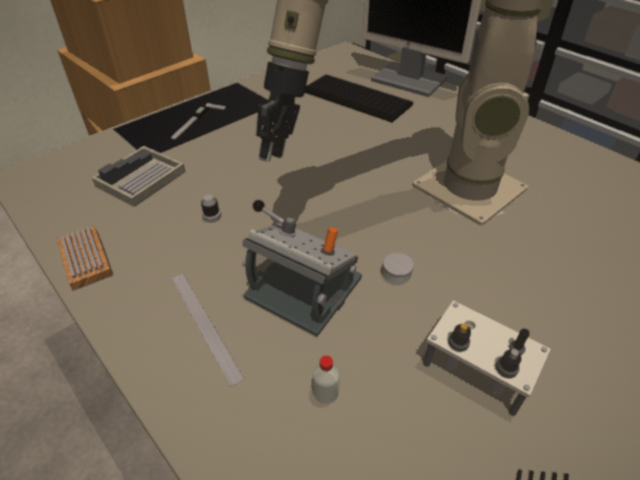

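The wrist view shows the ball at (233,280), the hub at (228,167) and the flange on the plate at (267,12). The scene view shows the drift upright at (331,240), with tin, bottle, chuck and reamer where they were. I now check the numbers for lever angle and drift seating.

```bash
python3 - <<'E'
from h import *
z=np.load("p1.npz"); T=z["T"]
r=lambda uv,h:(lambda p:(np.array([(p-H)@X,(p-H)@Y])*1e3).round(1))(rayplane(z["K"],z["D"],T,uv,H+h*N,N))
b=r((233,280),.038); h=r((228,167),.032); d=b-h; print("ball",b,"hub",h,"theta",np.arctan2(-d[1],d[0]), "theta by nominal stud",np.arctan2(-(b[1]+106.8),b[0]+7))
z=np.load("p2.npz"); W=z["W"]; hsv=cv2.cvtColor(z["color"],cv2.COLOR_BGR2HSV)
m=(hsv[...,0]<16)&(hsv[...,1]>170)&(hsv[...,2]>90); m[:,:318]=0;m[:,342:]=0;m[:225]=0;m[256:]=0
P=(W[m]-H)@np.stack([X,Y,N],1)*1e3; P=P[np.isfinite(P[:,0])]
print(len(P),"handle N range",np.percentile(P[:,2],[2,50,98]).round(1)," expected 8..52; by height XY:")
for a,b in [(10,20),(20,30),(30,40),(40,50)]:
    k=(P[:,2]>a)&(P[:,2]<b); print(a,b,k.sum(),P[k].mean(0).round(1))
Q=W[235:262,262:322].reshape(-1,3); Q=(Q-H)@N*1e3; print("plate N in scene cam",np.nanmedian(Q))
E
python3 - <<'E'
import cv2
im=cv2.imread("pics/p2.png"); cv2.imwrite("pics/p3.png",cv2.resize(im[190:330,235:375],None,fx=4,fy=4,interpolation=cv2.INTER_CUBIC))
E
```

```text
ball [   6.7 -182.3] hub [  -6.  -107.5] theta 1.4026140725537126 theta by nominal stud 1.391292518094354
196 handle N range [ 9.  33.2 52.3]  expected 8..52; by height XY:
10 20 39 [ 6.9 -2.6 14.8]
20 30 39 [ 7.6 -2.2 25.2]
30 40 40 [ 7.2 -2.6 35.1]
40 50 42 [ 7.2 -1.8 45.3]
plate N in scene cam -0.44203143054290245
```

View pics/p3.png

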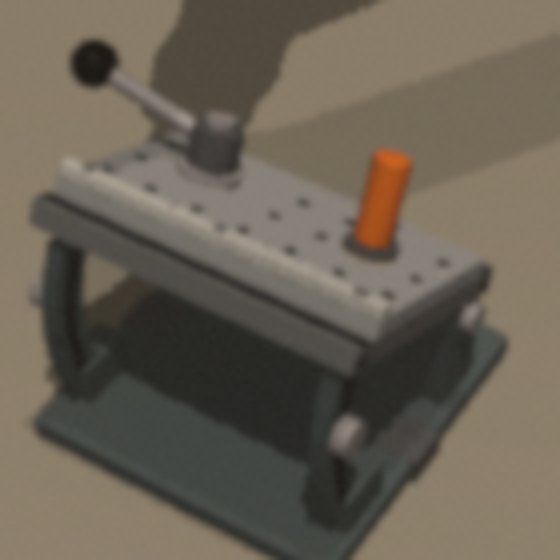

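The crop shows the flange flat on the plate at (372,243) with the handle square to it, and the lever swung left. The numbers agree: handle 9–52 mm above the plate, expected 8–52; lever about 1.39–1.40 rad; gripper clear. Handing in.

```bash
python3 - <<'E'
from workcell import hand_in, manip
print(hand_in(), manip.get_obs()["clock"])
E
```

```text
the job is handed in; nothing more can be done
the job is handed in; nothing more can be done
```

I took the orange drift from the rack and lowered it square through both holes, which pulled the plate about 5 mm into line. It went home with about 21 N of push. I then gripped the lever ball, swung it clockwise past tight, backed the gripper clear and handed in, at about 21 s on the robot's clock.

**Last checks:**
- **Drift:** its handle spans 9 to 52 mm above the plate (8 to 52 expected when home), so the shoulder is on the face. Its axis is within about 0.03 rad of the hole's.
- **Plate:** its ends sit about 0.5 mm from lined up, against 1.8 mm allowed. I measured this before swinging the lever and did not repeat it afterwards.
- **Lever:** it stands at about 1.39 to 1.40 rad, and anything above 1.15 counts as tight. I felt only about 5 N on the ball when I stopped, not the firm 10 N described, so I judged tightness by angle rather than by force.
- **Other things:** the reamer, collet chuck, bottle and tin look unmoved in the last scene picture. I did not measure their positions again.
- **Disagreement:** while I held the ball, its radius read 78 mm instead of 75, with 8 to 10 N of side force. After release it read 75 mm, so the grip was a few millimetres off, and the force was gone.

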